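# Pack and latch the pharmacy delivery case

## Robot

A 6-joint arm with a two-finger parallel gripper is mounted at the origin on the work surface. World frame = base frame: x ahead of the robot, y to its left, z up, the work surface at z = 0. Lengths are in m, angles in rad, forces in N, time in s.
With the tool pointing down it reaches from about 0.35 to 0.975 m from the base axis. Payload 7.1 kg.
Tool frame: the origin (TCP) lies at the very end of the fingers, on their centre line; the grasp point (between the pads) lies hold_point_z behind it (hold_point_z is the distance from the TCP to the grasp point, in m); z points along the fingers, y is the line along which they close (so a half turn about z gives the same grasp; the last joint's range is limited). The gripper opens to 88 mm and grips with 3 to 60 N. Pads are 20 mm wide; open, the fingers measure 115 mm over their backs; the gripper's body (75 mm by 178 mm) begins 61 mm behind the grasp point.
Start: joints at [-1.34, 0.423, 1.63, -0, 1.089, -0.019], TCP at [0.155, -0.606, 0.187] pointing down, gripper open.
Joint ranges: [-3, 3], [-0.9, 2.11], [0.09, 2.58], [-1.31, 4.45], [0.11, 2.69], [-2.54, 2.54]. Speed limits (rad/s): [2.39, 2.39, 3.01, 3.14, 3.14, 3.14].

## Interface

Orientations are given as a unit quaternion [w, x, y, z].
In Python, from workcell import * gives the robot as it stands. The module is installed in compiled form; this text tells all that it offers.
- The arm moves only by the shell command python3 -m creep 'ROWS' [FORCE]. ROWS is JSON, a list of rows, each an object with "turn": the turn, a rotation vector about the tool's x, y, z in rad, a list of three; "travel": the shift along the tool's x, y, z in m, a list of three; "claw": the finger opening in m, from 0 to 0.0878. A call has 1 to 20 rows; each row is the pose to reach, as a shift and turn from the pose commanded when the call began, along the tool's axes at that moment; what a row does not reach only later rows make up. A row lasts 1/10 s, in which the tool goes at most 50 mm and 8.59 degrees, less where a joint would pass 70% of its speed; a pose out of reach is approached as far as the arm can. A call with a gripper value outside its range is refused whole. The fingers move at their own pace and stop on an object; FORCE is the grip in N (left out, the last holds). Time passes only in rows, so rows that repeat a pose let the fingers close. It gives the time, the measured TCP pose, the force, the opening and the grip force at its end, in the units of the state.
- read_state(): the state, without advancing time (a new reading comes with each control period).
- read_camera(name): name is "scene" or "top" or "wrist"; returns (picture, depth): 420x560x3 uint8, blue, green, red; 420x560 float32, m along the optical axis (not along the pixel's ray), 0 where there is no reading.
- camera_info(name): a dict with "fx", "fy", "cx", "cy" (pixels), "position" and "rotation" of the camera in the world. Camera axes: x right, y down, z forward; pixel columns grow to the right and rows downward; lengths in m; the calibration is good to about 2 mm. A picture is of the moment at which its call begins: read the wrist's pose just before it. camera_info takes no time and is no camera call; for the wrist camera it gives the pose at the moment of the call.
- close_job(): hands the job in; it is judged then, once.
The state is a dict: "t": time; "qpos": joint angles; "qd": joint speeds; "tau": joint torques, N m; "eef_pos": TCP position; "tcp_rot": TCP orientation; "contact_force": force on the tool from outside, world axes, zero at the start; "wrist_torque": the same for the moment, N m; "gripper_width": finger opening in m; "gripper_force": force on a finger pad.
Only numpy, scipy, OpenCV 4.12 (cv2) and the standard library are available. Lean on these libraries where they do the work, as an engineer would, in place of code of your own. Each camera call takes 0.05 s, during which the arm holds its last target. There are 200 camera calls.

## Task

Pack the grey delivery case on the dispensing bench. First draw the steel locking pin straight up out of the latch handle's ear, park it upright in the open-ended notch at the side of the latch bracket (hanging by its collar, let go), and swing the latch handle a quarter turn to its open stop; then stand every squat brown jar upright on the floor of the case. Then fold the short flap down flat, next the long flap flat over it, and last swing the handle back across them to its closed stop, leaving the pin parked in the notch and the other things on the bench where they are.

Things in the scene. Friction and masses are not known exactly. Their poses are not given: they have to be found in the camera images.
- case: Grey open-topped plastic delivery case, fixed, outside 136 (x) x 230 (y) x 80 mm high, walls and floor 5 mm. Origin: centre of its underside; z up. Its -x side (facing the robot) carries the latch bracket: x -145 to -72, y -105 to +60 mm, with a 12 mm thick top plate, upper face at z = 92 mm, and at least 35 mm free space below the bore and the notch.
- case_floor (a point): Centre of the case's inner floor, 5 mm above the bench, axes as the case. The inside is 126 (x) by 220 (y) mm and 75 mm deep.
- bore (a point): Top of the vertical through bore (13 mm) in the bracket plate, case point (-120, 0, 92) mm. The pin starts here, passing through the latch's ear and then this bore.
- notch (a point): Where the parked pin's origin belongs: case point (-120, -75, 92) mm, on the bracket plate's upper face, axes as the case. The notch is a vertical slot 14 mm wide through the 12 mm plate, along the case's y from a blind end at y = -60 mm to y = -105 mm, where it is open at the plate's -y end.
- pin: Loose steel locking pin, upright. Origin: centre of its collar's underside; z up the pin. Collar 26 mm wide, 4 mm thick; above it a 20 mm wide, 30 mm tall round grip (top at z = +34 mm); below it a 10 mm shank 44 mm long. Starts with its collar on the latch's ear, origin 104 mm above the bench; when parked the collar rests on the bracket plate and the shank hangs in the notch.
- latch (a joint): Quarter-turn latch handle on a vertical axis, rad: 0 = closed (arm across the middle of the mouth, to the case's +x), grows counter-clockwise from above, 1.571 = open stop (arm to the case's +y). Stays where left; about 2 N at the knob turns it; the pin locks it at 0. Arm 18 mm wide, upper face 104 mm above the bench; ear with the pin hole beyond the axis.
- latch_knob (a point): Handle's upright round knob, 22 mm in diameter, from 104 to 136 mm above the bench; this point is on its axis, 120 mm above the bench, 85 mm from the latch axis.
- latch_axis (a point): Point on the latch's vertical turning axis, 120 mm above the bench, case point (-85, 0, 120) mm.
- short_flap (a joint): Short flap of the case, hinged along the rim at the case's -y end, rad: 0 = folded down flat over the mouth, 1.57 = upright, above = leaning outward (at the start 2.3 to 2.6). 120 mm wide, 95 mm from hinge to edge, 4 mm thick. A stiff hinge: it stays where it is left and moves with about 1.5 N.
- short_hinge (a point): Middle of the short flap's hinge line (which runs along the case's x), case point (0, -115, 83) mm.
- long_flap (a joint): Long flap, hinged along the rim at the case's +y end; values as for the short flap. 120 mm wide, 130 mm from hinge to edge, 4 mm thick. Stiff hinge.
- long_hinge (a point): Middle of the long flap's hinge line, case point (0, 115, 89) mm.
- jar1: Squat brown medicine jar with a white screw cap of the same width: a round 52 mm in diameter and 62 mm tall, 90 to 180 g. Origin: centre of its underside, z up. Loose; two or three of the four jars are present (absent: None).
- jar2: Squat brown medicine jar with a white screw cap of the same width: a round 52 mm in diameter and 62 mm tall, 90 to 180 g. Origin: centre of its underside, z up. Loose; two or three of the four jars are present (absent: None).
- jar3: Squat brown medicine jar with a white screw cap of the same width: a round 52 mm in diameter and 62 mm tall, 90 to 180 g. Origin: centre of its underside, z up. Loose; two or three of the four jars are present (absent: None).
- jar4: Squat brown medicine jar with a white screw cap of the same width: a round 52 mm in diameter and 62 mm tall, 90 to 180 g. Origin: centre of its underside, z up. Loose; two or three of the four jars are present (absent: None).
- weight: Bystander: small brass calibration weight, 30 mm wide, 38 mm tall, standing among the jars. Origin: centre of its underside (as it was set down). Leave alone.
- mortar: Bystander: white ceramic mortar bowl, 110 mm wide, 60 mm tall. Origin: centre of its underside (as it was set down). Leave alone.
- tall_bottle: Bystander: tall brown bottle, 62 mm wide, 150 mm tall; not one of the jars. Origin: centre of its underside (as it was set down). Leave alone.
- tall_bottle2: Bystander: white plastic bottle, 54 mm wide, 120 mm tall. Origin: centre of its underside (as it was set down). Leave alone.
- spoon: Bystander: long-handled spoon 170 mm long lying on the bench. Origin: centre of its underside (as it was set down). Leave alone.
- beaker: Bystander: clear beaker, 70 mm wide, 80 mm tall. Origin: centre of its underside (as it was set down). Leave alone.
- stamp: Bystander: black stamp pad box 50 x 70 x 40 mm. Origin: centre of its underside (as it was set down). Leave alone.
Not all that is in view belongs to the job. What is shaped like the jar3 but pink or red is not meant.

How it is judged:
On the way, in this order (a step that is already met when the one before it is completed fails the run):
1. the pin is parked upright in the notch and let go (x of pin in the frame of notch between -0.005 and 0.005 m and y of pin in the frame of notch between -0.014 and 0.014 m and z of pin in the frame of notch between -0.004 and 0.004 m and angle between pin's own z axis and vertical below 0.15 rad and contact force between the fingers and pin below 0.2 N), for 0.2 s.
2. the latch handle is turned to its open stop (value of joint latch above 1.42 rad), for 0.2 s.
3. every jar stands upright on the case floor, let go (x of jar1 in the frame of case_floor between -0.045 and 0.045 m and y of jar1 in the frame of case_floor between -0.092 and 0.092 m and z of each of jar1, jar2, jar3, jar4 in the frame of case_floor below 0.006 m and angle between each of jar1, jar2, jar3, jar4's own z axis and vertical below 0.15 rad and contact force between the fingers and jar1 below 0.2 N and x of jar2 in the frame of case_floor between -0.045 and 0.045 m and y of jar2 in the frame of case_floor between -0.092 and 0.092 m and contact force between the fingers and jar2 below 0.2 N and x of jar3 in the frame of case_floor between -0.045 and 0.045 m and y of jar3 in the frame of case_floor between -0.092 and 0.092 m and contact force between the fingers and jar3 below 0.2 N and x of jar4 in the frame of case_floor between -0.045 and 0.045 m and y of jar4 in the frame of case_floor between -0.092 and 0.092 m and contact force between the fingers and jar4 below 0.2 N), for 0.2 s.
4. the short flap is folded flat (value of joint short_flap below 0.12 rad), for 0.2 s.
5. the long flap is folded flat over it (value of joint each of long_flap, short_flap below 0.12 rad), for 0.2 s.
6. the latch handle is turned back to its closed stop (all of step 5 and value of joint latch below 0.12 rad), for 0.2 s.
At the end, for the whole second after the job is handed in: Pin upright in the notch (5 mm across, 14 mm along, 4 mm in height, tilt under 0.15 rad); every jar upright (0.15 rad) on the case floor, wholly inside; both flaps within 0.12 rad of flat and the latch within 0.12 rad of closed; pin and jars let go and at rest (all of step 1 and all of step 3 and all of step 6 and linear speed of each of pin, jar1, jar2, jar3, jar4 below 0.03 m/s); the robot touches nothing.
It fails at once if a bystander (weight, mortar, tall bottles, spoon, beaker, stamp pad) is pushed more than 40 mm away (distance of any of weight, mortar, tall_bottle, tall_bottle2, spoon, beaker, stamp from where it was at the start of the episode above 0.04 m).
Of jar1, jar2, jar3, jar4 only 2 to 3 are there at a start; the rules pass over those that are not, and their reading is None.
At some moment in a run one of jar1, jar2, jar3, jar4 may be knocked a few centimetres aside while the robot is not near it.
It also fails if it takes over 208 s, if anything falls off the work surface, if the arm or the gripper's body presses on something with over 40 N, if the wrist force passes 120 N, or if a joint passes its speed limit or range.

## Working session

There is one attempt and no reset: what is moved stays moved. The work goes in short steps, Python scripts to look and compute and a shell command to move; the robot and the scene stay as the last step left them, time stands still between calls to the robot, and variables do not carry over. Pictures are saved under pics/ and viewed, at most 14 in all, crops included, and the job is handed in when it is done.

```bash
mkdir -p pics
cat > h.py <<'E'
from workcell import *
import numpy as np, cv2
from scipy.spatial.transform import Rotation as R
def cam(n):
    i=camera_info(n); p,d=read_camera(n); return p,d,i
def rot(i):
    r=np.array(i["rotation"]); return r if r.shape==(3,3) else R.from_quat(r,scalar_first=True).as_matrix()
def cloud(d,i):
    v,u=np.mgrid[:d.shape[0],:d.shape[1]]
    c=np.stack([(u-i["cx"])/i["fx"]*d,(v-i["cy"])/i["fy"]*d,d],-1)
    return c@rot(i).T+np.array(i["position"])
E
python3 - <<'E'
from h import *
s=read_state(); print({k:np.round(v,3) for k,v in s.items()})
for n in("scene","top","wrist"):
    p,d,i=cam(n); print(n,i); cv2.imwrite(f"pics/{n}0.png",p); np.savez(f"{n}0.npz",p=p,d=d,c=cloud(d,i))
E
```

```text
{'t': np.float64(0.0), 'qpos': array([-1.34 ,  0.424,  1.631, -0.   ,  1.089, -0.019]), 'qd': array([-0.001, -0.002, -0.   ,  0.   ,  0.001, -0.001]), 'tau': array([-3.0000e-03, -5.4464e+01, -2.7367e+01,  6.4000e-02,  2.3000e-02,
       -0.0000e+00]), 'eef_pos': array([ 0.154, -0.605,  0.186]), 'tcp_rot': array([-0.001,  0.992,  0.125, -0.   ]), 'contact_force': array([-0.746,  0.547, -0.253]), 'wrist_torque': array([-0.024, -0.03 , -0.002]), 'gripper_force': np.float64(0.0), 'gripper_width': np.float64(0.088)}
scene {'fx': 522.3027086324776, 'fy': 522.3027086324776, 'cx': 287.3144570560927, 'cy': 212.78690535794163, 'position': array([ 1.12496586, -0.79921252,  0.86085491]), 'rotation': array([-0.4240086 ,  0.85756176,  0.25751203, -0.13598565])}
top {'fx': 499.19467754491853, 'fy': 499.19467754491853, 'cx': 279.81140339792404, 'cy': 214.50871448958492, 'position': array([0.44717591, 0.01265367, 1.53774786]), 'rotation': array([-0.0158601 ,  0.70726869, -0.70595002,  0.03397107])}
wrist {'fx': 365.613519910866, 'fy': 365.613519910866, 'cx': 282.00899255982404, 'cy': 213.88418589074047, 'position': array([ 0.23164816, -0.58465256,  0.38424287]), 'rotation': array([ 0.1166041 ,  0.78139166, -0.60618949, -0.0914596 ])}
```

View pics/top0.png

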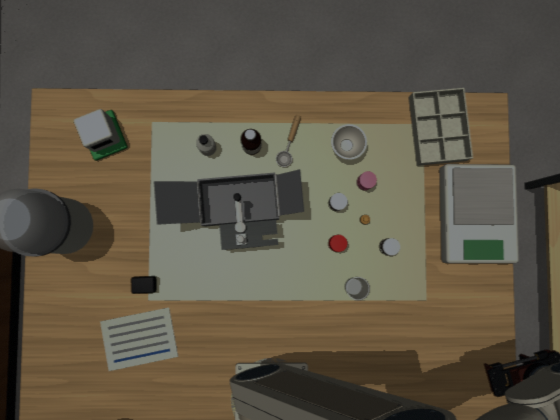

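View pics/scene0.png

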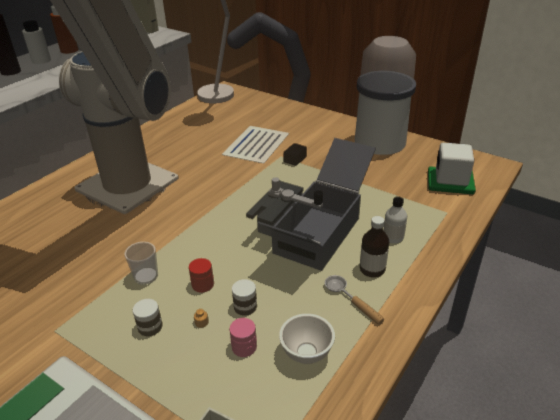

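Jar candidates in top view: white caps at (339,202) and (391,247), red at (339,243), pink at (368,181), and a clear beaker at (355,288). The first two are brown-bodied with white caps, so they fit; red and pink are excluded and the beaker has no cap. I'll confirm in a crop and measure.

Run:
```python
from h import *
T=np.load("top0.npz");S=np.load("scene0.npz")
a=cv2.resize(T["p"][110:310,145:425],None,fx=2.8,fy=2.8,interpolation=cv2.INTER_CUBIC)[:560,:790]
cv2.imwrite("pics/crop_top.png",a)
b=cv2.resize(S["p"][160:360,110:380],None,fx=2.9,fy=2.9,interpolation=cv2.INTER_CUBIC)
cv2.imwrite("pics/crop_scene.png",b)
for n,D in(("top",T),("scene",S)):
    for (nm,uv) in {"top":dict(j1=(339,202),j2=(391,247),red=(339,243),pink=(368,181),wt=(365,220),beak=(355,288),pin=(240,240),knob=(237,197),brk=(260,235)),"scene":dict(j1=(244,289),j2=(147,309),red=(201,267),beak=(142,255),wt=(201,314))}[n].items():
        u,v=uv; w=D["c"][v-3:v+4,u-3:u+4].reshape(-1,3); print(n,nm,np.round(np.median(w,0),4),np.round(w[:,2].max(),4))
# case points: z band in top
c=T["c"]; m=(c[...,2]>.07)&(c[...,2]<.088)&(c[...,1]>-.06)&(c[...,1]<.3)&(c[...,0]>.3)&(c[...,0]<.62)
pts=c[m]; print(len(pts),cv2.minAreaRect((pts[:,:2]*1000).astype(np.float32)))
for u in range(195,285,6): print(u,[f"{c[v,u,2]*1000:.0f}" for v in range(172,254,4)])
```

```text
top j1 [ 0.5893 -0.2013  0.0612] 0.0668
top j2 [ 0.4557 -0.3553  0.0615] 0.0682
top red [ 0.4673 -0.2004  0.0615] 0.0671
top pink [ 0.6529 -0.2892  0.0622] 0.0684
top wt [ 0.5375 -0.2842  0.0303] 0.0443
top beak [ 0.3308 -0.2565  0.0058] 0.0145
top pin [0.4743 0.0881 0.135 ] 0.1438
top knob [0.5952 0.0975 0.1347] 0.1408
top brk [0.4897 0.0329 0.0916] 0.0993
scene j1 [ 0.5988 -0.2016  0.0613] 0.0665
scene j2 [ 0.4673 -0.3558  0.0614] 0.0651
scene red [ 0.4766 -0.2008  0.0616] 0.0659
scene beak [ 0.316  -0.2308  0.0427] 0.0544
scene wt [ 0.5475 -0.2871  0.0302] 0.0385
493 ((535.601806640625, 98.53886413574219), (166.83522033691406, 253.0978240966797), 0.15371203422546387)
195 ['1', '1', '-1', '92', '94', '88', '93', '91', '88', '93', '98', '95', '99', '-3', '2', '-4', '-6', '4', '3', '-4', '3']
201 ['-3', '3', '79', '17', '29', '41', '39', '48', '60', '69', '74', '82', '81', '81', '-1', '-3', '-3', '3', '-1', '4', '3']
207 ['-0', '7', '70', '-0', '5', '9', '9', '-0', '2', '5', '3', '5', '6', '83', '4', '-4', '-2', '3', '-3', '-5', '4']
213 ['-4', '-7', '58', '5', '3', '-3', '2', '8', '
[... 734 characters left out ...]
2', '7', '5', '7', '4', '3', '2', '82', '1538', '94', '87', '83', '93', '95', '-3', '-3']
255 ['-7', '66', '6', '5', '7', '6', '2', '2', '-1', '4', '3', '4', '77', '99', '91', '96', '92', '91', '88', '-1', '-5']
261 ['10', '61', '6', '1538', '-4', '2', '7', '-3', '6', '2', '3', '6', '50', '99', '90', '92', '99', '91', '91', '1', '-2']
267 ['-1', '46', '3', '6', '8', '4', '4', '2', '1', '10', '6', '-3', '23', '87', '88', '99', '-3', '97', '94', '-3', '3']
273 ['2', '71', '23', '5', '8', '7', '1', '0', '3', '4', '4', '7', '91', '89', '89', '86', '4', '94', '92', '1', '-3']
279 ['2', '97', '92', '94', '89', '88', '91', '90', '88', '89', '85', '-3', '2', '5', '4', '0', '1', '-2', '-0', '6', '9']
```

View pics/crop_top.png

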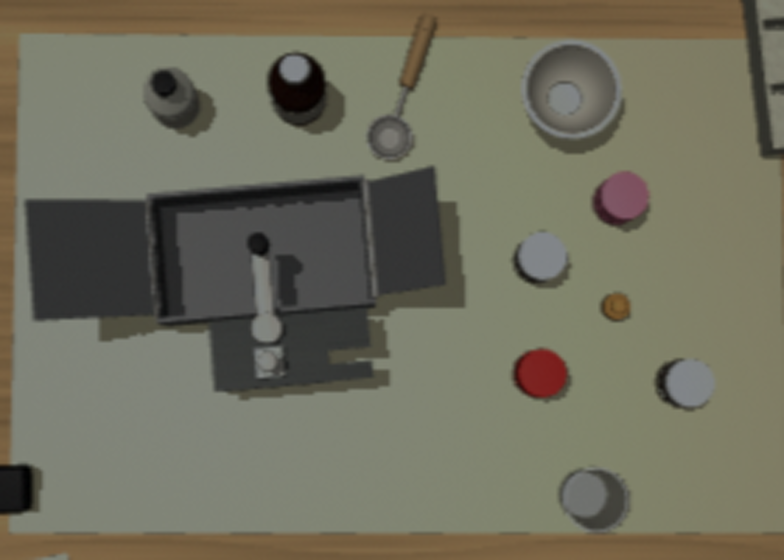

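View pics/crop_scene.png

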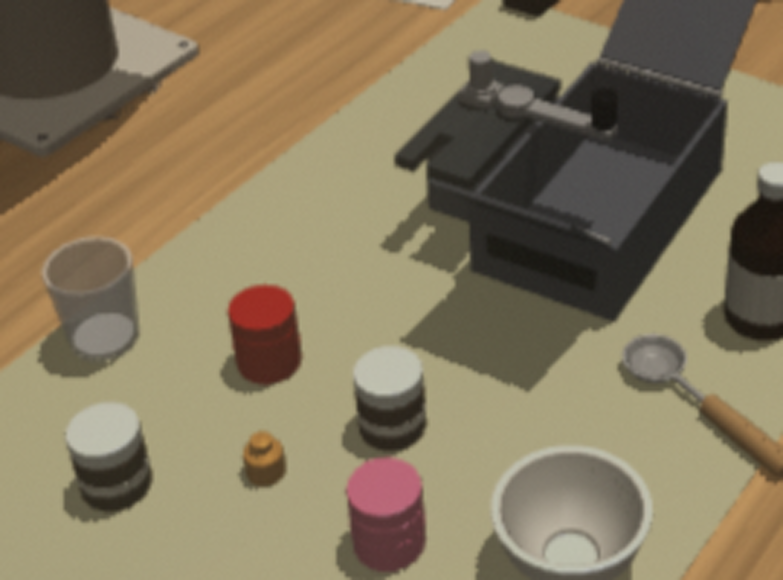

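Crop confirms exactly two jars: top px (339,202) and (391,247), brown with white caps; scene crop (389,395) and (108,455). The red (263,330) and pink (385,510) ones are decoys. Case yaw is small, with +x away from the robot and the short flap on the right. Next: a refined estimate and a view pose for the wrist camera.

```bash
cat >> h.py <<'E'
def go(x,y,z,psi,s=None):
    """travel,turn in the tool frame for tool-down pose with tool x at world angle psi"""
    s=s or read_state(); r0=R.from_quat(s["tcp_rot"],scalar_first=True)
    g=R.from_matrix(np.array([[np.cos(psi),np.sin(psi),0],[np.sin(psi),-np.cos(psi),0],[0,0,-1]]))
    print("travel",np.round(r0.inv().apply(np.array([x,y,z])-s["eef_pos"]),4),"turn",np.round((r0.inv()*g).as_rotvec(),3))
def hit(i,u,v,z):
    d=rot(i)@np.array([(u-i["cx"])/i["fx"],(v-i["cy"])/i["fy"],1]); o=np.array(i["position"]); return o+d*(z-o[2])/d[2]
E
python3 - <<'E'
from h import *
import workcell; print([n for n in dir(workcell) if n[0]!='_'], getattr(workcell,'hold_point_z',None))
T=np.load("top0.npz");c=T["c"];S=np.load("scene0.npz")
it=camera_info("top");isc=camera_info("scene")
print("wrist fwd",rot(camera_info("wrist"))[:,2])
def cen(D,i,box,f,z):
    u0,v0,u1,v1=box; m=f(D["p"][v0:v1,u0:u1].astype(int),D["c"][v0:v1,u0:u1]); n,l,st,ce=cv2.connectedComponentsWithStats(m.astype(np.uint8)); k=1+st[1:,4].argmax(); u,v=ce[k]+[u0,v0]; return np.round(hit(i,u,v,z),4),st[k]
w=lambda p,c:(p.min(-1)>110)&(c[...,2]>.045)
print("j1 top",cen(T,it,(322,185,357,220),w,.062)); print("j2 top",cen(T,it,(374,230,409,265),w,.062))
w2=lambda p,c:(p.min(-1)>110)&(c[...,2]>.053)
print("j1 sc",cen(S,isc,(225,275,265,300),w2,.062)); print("j2 sc",cen(S,isc,(128,295,168,320),w2,.062))
hz=lambda a:(lambda p,c:(c[...,2]>a))
print("pin",cen(T,it,(230,228,252,250),hz(.122),.138),"knob",cen(T,it,(228,188,246,206),hz(.12),.136))
print("bottle",cen(T,it,(235,122,268,160),hz(.1),.13),"wb",cen(T,it,(190,128,220,158),hz(.09),.11))
# outline of case+bracket > .07
m=(c[...,2]>.083)&(c[...,2]<.1); m[:,:218]=0;m[:,290:]=0;m[:218]=0;m[252:]=0
p=c[m]; print("plate",cv2.minAreaRect((p[:,:2]*1000).astype(np.float32)))
go(.50,.06,.30,.08)
E
```

```text
['MotionError', 'camera_info', 'close_job', 'hold_point_z', 'read_camera', 'read_state'] 0.0187
wrist fwd [-0.28425529 -0.0715285  -0.95607667]
j1 top (array([ 0.5937, -0.1999,  0.062 ]), array([  9,   8,  16,  17, 215], dtype=int32))
j2 top (array([ 0.4578, -0.3566,  0.062 ]), array([ 10,   8,  16,  17, 215], dtype=int32))
j1 sc (array([ 0.5953, -0.1994,  0.062 ]), array([  7,   4,  24,  18, 337], dtype=int32))
j2 sc (array([ 0.4607, -0.3557,  0.062 ]), array([  5,   4,  25,  19, 371], dtype=int32))
pin (array([0.4778, 0.0881, 0.138 ]), array([ 7,  8,  7,  7, 41], dtype=int32)) knob (array([0.5964, 0.0989, 0.136 ]), array([ 5,  5,  8,  8, 52], dtype=int32))
bottle (array([0.7667, 0.062 , 0.13  ]), array([  6,   7,  20,  18, 237], dtype=int32)) wb (array([0.7613, 0.1963, 0.11  ]), array([  8,   7,  13,  12, 107], dtype=int32))
plate ((498.0949401855469, 67.88203430175781), (85.90032958984375, 164.98095703125), 5.2342143058776855)
travel [ 0.4993 -0.5592 -0.1128] turn [-0.001  0.     0.17 ]
```

```bash
T='{"turn":[0,0,0.17],"travel":[0.5,-0.56,-0.113],"claw":0.0878}'; python3 -m creep '[{"turn":[0,0,0.17],"travel":[0.5,-0.56,-0.113],"claw":0.0878},{"turn":[0,0,0.17],"travel":[0.5,-0.56,-0.113],"claw":0.0878},{"turn":[0,0,0.17],"travel":[0.5,-0.56,-0.113],"claw":0.0878},{"turn":[0,0,0.17],"travel":[0.5,-0.56,-0.113],"claw":0.0878},{"turn":[0,0,0.17],"travel":[0.5,-0.56,-0.113],"claw":0.0878},{"turn":[0,0,0.17],"travel":[0.5,-0.56,-0.113],"claw":0.0878},{"turn":[0,0,0.17],"travel":[0.5,-0.56,-0.113],"claw":0.0878},{"turn":[0,0,0.17],"travel":[0.5,-0.56,-0.113],"claw":0.0878},{"turn":[0,0,0.17],"travel":[0.5,-0.56,-0.113],"claw":0.0878},{"turn":[0,0,0.17],"travel":[0.5,-0.56,-0.113],"claw":0.0878},{"turn":[0,0,0.17],"travel":[0.5,-0.56,-0.113],"claw":0.0878},{"turn":[0,0,0.17],"travel":[0.5,-0.56,-0.113],"claw":0.0878},{"turn":[0,0,0.17],"travel":[0.5,-0.56,-0.113],"claw":0.0878},{"turn":[0,0,0.17],"travel":[0.5,-0.56,-0.113],"claw":0.0878},{"turn":[0,0,0.17],"travel":[0.5,-0.56,-0.113],"claw":0.0878},{"turn":[0,0,0.17],"travel":[0.5,-0.56,-0.113],"claw":0.0878},{"turn":[0,0,0.17],"travel":[0.5,-0.56,-0.113],"claw":0.0878},{"turn":[0,0,0.17],"travel":[0.5,-0.56,-0.113],"claw":0.0878},{"turn":[0,0,0.17],"travel":[0.5,-0.56,-0.113],"claw":0.0878}]'
python3 - <<'E'
from h import *
p,d,i=cam("wrist"); cv2.imwrite("pics/w1.png",p); c=cloud(d,i); np.savez("w1.npz",p=p,d=d,c=c,pos=i["position"],rot=rot(i)); print(i)
E
```

```text
t: 2.05
eef_pos: [0.4997, 0.0593, 0.2998]
tcp_rot: [0.0, 0.999, 0.039, -0.0]
contact_force: [0.0, -0.2, 0.3]
gripper_width: 0.0878
gripper_force: 0.0
{'fx': 365.613519910866, 'fy': 365.613519910866, 'cx': 282.00899255982404, 'cy': 213.88418589074047, 'position': array([0.57935666, 0.06635161, 0.49745467]), 'rotation': array([ 0.1092232 ,  0.72645015, -0.6709274 , -0.10097968])}
```

View pics/w1.png

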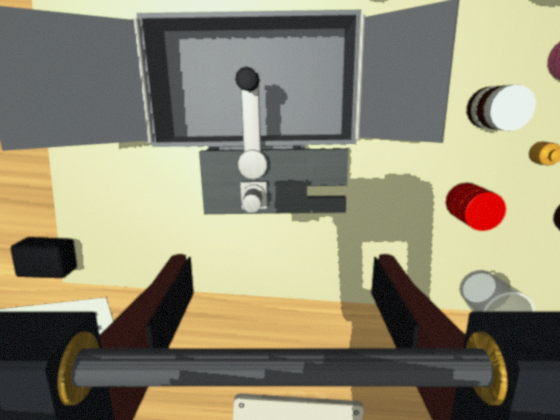

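The wrist view shows the pin top at (252,199), knob at (247,77), pivot at (253,163) and the yellow see-through notch at x 308–347, row ≈190. Both flaps lean outward. Now the exact numbers.

Run:
```python
from h import *
D=np.load("w1.npz");p=D["p"].astype(int);c=D["c"];i=dict(camera_info("wrist"));
f=lambda u,v,z:np.round(hit(i,u,v,z)*1000,1)
# pin and knob tops via depth
for nm,(u0,v0,u1,v1),a,z in(("pin",(236,180,268,215),.128,.138),("knob",(230,62,262,95),.125,.136)):
    m=(c[v0:v1,u0:u1,2]>a); vv,uu=np.nonzero(m); (cx,cy),r=cv2.minEnclosingCircle(np.c_[uu,vv].astype(np.float32)); zz=np.median(c[v0:v1,u0:u1,2][m]);print(nm,len(vv),zz,"centroid",f(uu.mean()+u0,vv.mean()+v0,z),"circ",f(cx+u0,cy+v0,z),r)
y=(p[...,0]>0)&(p[...,2]>110)&(p[...,1]>100)
for u in(312,318,324,330,336,342): 
    vs=[v for v in range(180,205) if p[v,u].min()*0+p[v,u,2]>90]; print(u,vs[0],vs[-1],"+x top",f(u,vs[0]-.5,.092),"-x low",f(u,vs[-1]+.5,.080))
us=[u for u in range(295,347) if p[190,u,2]>90]; print("blind",us[0],f(us[0]-.5,190,.092))
m=(c[...,2]>.083)&(c[...,2]<.099); m[:145]=0;m[220:]=0;m[:,:190]=0;m[:,360:]=0
q=c[m][:,:2]*1000; print("plate",cv2.minAreaRect(q.astype(np.float32)),np.median(c[m][:,2]))
# flaps angle: plane heights
for nm,uv in dict(short=[(375,60),(440,60)],long=[(130,70),(20,70)]).items(): print(nm,[np.round(np.median(c[v-4:v+5,u-4:u+5].reshape(-1,3),0)*1000) for u,v in uv])
print("j1",np.median(c[100:112,495:515].reshape(-1,3),0))
```

```text
pin 320 0.13766955901084968 centroid [480.   89.2 138. ] circ [482.3  86.2 138. ] 16.101341247558594
knob 459 0.13581640320833716 centroid [597.6 100.4 136. ] circ [599.9 104.2 136. ] 17.117570877075195
312 186 195 +x top [491.4  25.3  92. ] -x low [476.8  22.8  80. ]
318 180 195 +x top [498.8  19.2  92. ] -x low [477.3  15.8  80. ]
324 181 195 +x top [498.2  12.4  92. ] -x low [477.9   8.7  80. ]
330 180 195 +x top [499.8   5.8  92. ] -x low [478.5   1.7  80. ]
336 181 195 +x top [499.2  -1.1  92. ] -x low [479.   -5.3  80. ]
342 182 195 +x top [498.6  -8.   92. ] -x low [479.6 -12.4  80. ]
blind 307 [485.7  31.   92. ]
plate ((491.7041015625, 68.30215454101562), (73.66088104248047, 165.2314453125), 5.277026653289795) 0.09194239490342004
short [array([627., -25.,  96.]), array([626., -72., 144.])]
long [array([598., 225.,  95.]), array([587., 301., 148.])]
j1 [ 0.59500434 -0.18730275  0.06191033]
```

Run:
```python
from h import *
go(.478,.0893,.112,.092)
```

```text
travel [-0.0193 -0.0317  0.1879] turn [ 0.     0.001 -0.014]
```

```bash
python3 -m creep '[{"turn":[0,0,-0.014],"travel":[-0.019,-0.032,0.05],"claw":0.06},{"turn":[0,0,-0.014],"travel":[-0.019,-0.032,0.09],"claw":0.06},{"turn":[0,0,-0.014],"travel":[-0.019,-0.032,0.12],"claw":0.06},{"turn":[0,0,-0.014],"travel":[-0.019,-0.032,0.15],"claw":0.06},{"turn":[0,0,-0.014],"travel":[-0.019,-0.032,0.17],"claw":0.06},{"turn":[0,0,-0.014],"travel":[-0.019,-0.032,0.18],"claw":0.06},{"turn":[0,0,-0.014],"travel":[-0.019,-0.032,0.187],"claw":0.06},{"turn":[0,0,-0.014],"travel":[-0.019,-0.032,0.187],"claw":0.06}]' 30
python3 - <<'E'
from h import *
go(.478,.0893,.112,.092)
p,d,i=cam("wrist"); c=cloud(d,i); cv2.imwrite("pics/w2.png",p)
E
```

```text
t: 2.9
eef_pos: [0.479, 0.0905, 0.1131]
tcp_rot: [0.0, 0.999, 0.046, -0.0]
contact_force: [-0.3, -0.0, -0.4]
gripper_width: 0.0601
gripper_force: 0.0
travel [-0.0011  0.0011  0.0011] turn [0.    0.    0.001]
```

View pics/w2.png

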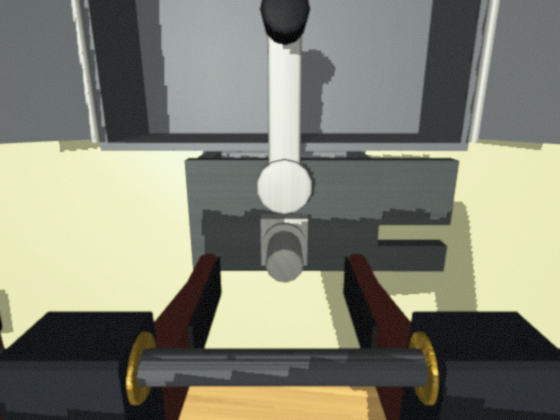

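The wrist view shows the pin grip at (284,263), centred between the fingertips at (210,262) and (355,262). Closing.

```bash
python3 -m creep '[{"turn":[0,0,0],"travel":[-0.001,0.001,0.001],"claw":0.04},{"turn":[0,0,0],"travel":[-0.001,0.001,0.001],"claw":0.01},{"turn":[0,0,0],"travel":[-0.001,0.001,0.001],"claw":0.01},{"turn":[0,0,0],"travel":[-0.001,0.001,0.001],"claw":0.01},{"turn":[0,0,0],"travel":[-0.001,0.001,0.001],"claw":0.01},{"turn":[0,0,0],"travel":[-0.001,0.001,0.001],"claw":0.01},{"turn":[0,0,0],"travel":[-0.001,0.001,0.001],"claw":0.01},{"turn":[0,0,0],"travel":[-0.001,0.001,0.001],"claw":0.01}]' 30
```

```text
t: 3.75
eef_pos: [0.4782, 0.0899, 0.1122]
tcp_rot: [-0.0, 0.999, 0.047, -0.0]
contact_force: [-0.4, 0.2, 0.4]
gripper_width: 0.0104
gripper_force: 0.0
```

Closed on nothing; look.

Run:
```python
from h import *
p,d,i=cam("wrist"); c=cloud(d,i); q,_,_=cam("scene"); 
a=cv2.resize(p[150:330,180:400],None,fx=2.2,fy=2.2); b=cv2.resize(q[120:270,200:380],None,fx=2.2,fy=2.2)
o=np.zeros((396,800,3),np.uint8); o[:a.shape[0],:484]=a[:, :484]; o[:b.shape[0],484:484+b.shape[1]]=b[:,:316]; cv2.imwrite("pics/w3.png",o)
```

```text
(no output)
```

View pics/w3.png

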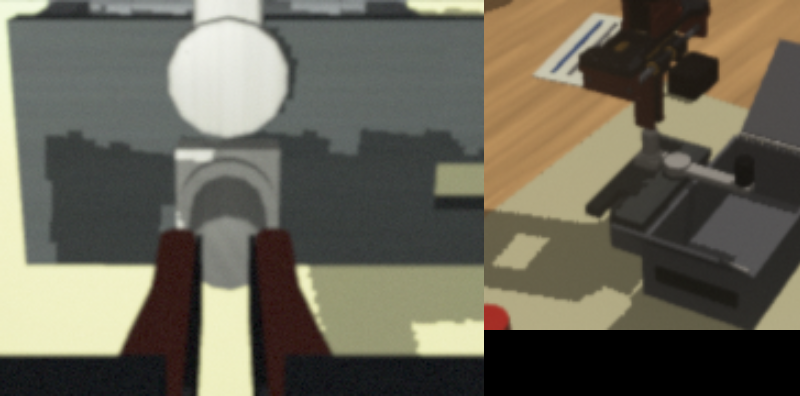

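Run:
```python
from h import *
s=read_state(); p,d,i=cam("wrist"); c=cloud(d,i); print(s["gripper_width"],s["eef_pos"])
def proj(x): q=rot(i).T@(np.array(x)-i["position"]); return np.round([q[0]/q[2]*i["fx"]+i["cx"],q[1]/q[2]*i["fy"]+i["cy"],q[2]],3)
print("tcp",proj(s["eef_pos"]),"hold",proj(s["eef_pos"]+[0,0,.0187]),"pin top exp",proj([.478,.0893,.138]))
for v in range(215,320,6): print(v,[tuple(np.round(c[v,u]*1000).astype(int)) for u in (262,270,283,298,308)])
```

```text
0.009607767980328582 [0.47814957 0.08994003 0.11213811]
tcp [2.83280e+02 2.45365e+02 2.12000e-01] hold [2.83382e+02 2.58561e+02 1.95000e-01] pin top exp [2.84639e+02 2.64655e+02 1.88000e-01]
215 [(np.int64(491), np.int64(104), np.int64(99)), (np.int64(492), np.int64(99), np.int64(100)), (np.int64(493), np.int64(91), np.int64(100)), (np.int64(494), np.int64(83), np.int64(100)), (np.int64(492), np.int64(76), np.int64(91))]
221 [(np.int64(489), np.int64(104), np.int64(105)), (np.int64(489), np.int64(99), np.int64(103)), (np.int64(490), np.int64(91), np.int64(104)), (np.int64(491), np.int64(82), np.int64(105)), (np.int64(488), np.int64(75), np.int64(91))]
227 [(np.int64(486), np.int64(103), np.int64(104)), (np.int64(487), np.int64(99), np.int64(108)), (np.int64(488), np.int64(91), np.int64(108)), (np.int64(488), np.int64(82), np.int64(106)), (np.int64(484), np.int64(75), np.int64(91))]
233 [(np.int64(482), np.int64(103), np.int64(104)), (np.int64(483), np.int64(98), np.int64(107)), (np.int64(488), np.int64(91), np.int64(117)), (np.int64(485), np.int64(82), np.int64(108)), (np.int64(480),
[... 2613 characters left out ...]

305 [(np.int64(488), np.int64(99), np.int64(195)), (np.int64(480), np.int64(96), np.int64(181)), (np.int64(372), np.int64(80), np.int64(-1)), (np.int64(487), np.int64(86), np.int64(192)), (np.int64(490), np.int64(82), np.int64(195))]
311 [(np.int64(488), np.int64(99), np.int64(198)), (np.int64(477), np.int64(95), np.int64(181)), (np.int64(367), np.int64(79), np.int64(2)), (np.int64(487), np.int64(86), np.int64(196)), (np.int64(490), np.int64(83), np.int64(199))]
317 [(np.int64(487), np.int64(98), np.int64(201)), (np.int64(475), np.int64(95), np.int64(182)), (np.int64(358), np.int64(78), np.int64(0)), (np.int64(487), np.int64(86), np.int64(199)), (np.int64(490), np.int64(83), np.int64(203))]
```

The cloud shows the fingertips actually end at z≈0.149 while the reported TCP is at 0.112, so the real tips sit about 37 mm above the reported TCP (x and y agree). The fingers closed just above the pin. I'll use that offset from here: open, descend 35 mm, close.

```bash
python3 -m creep '[{"turn":[0,0,0],"travel":[0,0,0],"claw":0.05},{"turn":[0,0,0],"travel":[0,0,0],"claw":0.05},{"turn":[0,0,0],"travel":[0,0,0],"claw":0.05},{"turn":[0,0,0],"travel":[0,0,0],"claw":0.05},{"turn":[0,0,0],"travel":[0,0,0.01],"claw":0.05},{"turn":[0,0,0],"travel":[0,0,0.02],"claw":0.05},{"turn":[0,0,0],"travel":[0,0,0.028],"claw":0.05},{"turn":[0,0,0],"travel":[0,0,0.034],"claw":0.05},{"turn":[0,0,0],"travel":[0,0,0.034],"claw":0.05}]' 30
python3 - <<'E'
from h import *
s=read_state(); p,d,i=cam("wrist"); c=cloud(d,i); print(s["gripper_width"],s["eef_pos"],s["contact_force"])
z=c[...,2]; 
for v in range(236,300,5): print(v,[(int(c[v,u,0]*1000),int(c[v,u,1]*1000),int(c[v,u,2]*1000)) for u in (215,222,230,240,283,328,338)])
E
```

```text
t: 4.8
eef_pos: [0.4773, 0.0898, 0.077]
tcp_rot: [0.0, 0.999, 0.047, -0.001]
contact_force: [-0.2, -0.2, 0.5]
gripper_width: 0.05
gripper_force: 0.0
0.05004125671417554 [0.47729942 0.08978897 0.07696068] [-0.24432397 -0.21813714  0.48914464]
236 [(485, 127, 91), (485, 123, 92), (486, 119, 92), (486, 113, 92), (492, 91, 102), (490, 67, 91), (491, 61, 92)]
241 [(482, 126, 92), (482, 123, 91), (483, 119, 91), (483, 113, 91), (490, 91, 102), (488, 66, 92), (488, 61, 92)]
246 [(479, 126, 92), (480, 123, 92), (480, 118, 92), (480, 113, 91), (490, 91, 109), (485, 66, 91), (485, 61, 92)]
251 [(476, 126, 91), (476, 123, 90), (477, 118, 91), (478, 113, 93), (486, 90, 107), (482, 66, 92), (482, 60, 92)]
256 [(484, 122, 116), (484, 119, 115), (484, 116, 113), (474, 113, 90), (487, 91, 115), (479, 65, 92), (480, 60, 92)]
261 [(484, 121, 121), (485, 118, 121), (482, 115, 115), (472, 112, 92), (487, 90, 120), (476, 65, 91), (488, 65, 117)]
266 [(485, 120, 127), (485, 117, 127), (480, 115, 116), (469, 112, 92), (487, 91, 127), (473, 64, 91), (488, 66, 123)]
271 [(484, 120, 131), (483, 117, 128), (478, 115, 117), (466, 112, 93), (487, 91, 131), (470, 64, 92), (486, 66, 124)]
276 [(484, 119, 136), (483, 116, 132), (475, 115, 116), (463, 112, 92), (487, 91, 135), (467, 64, 92), (484, 65, 124)]
281 [(485, 118, 141), (483, 116, 138), (473, 114, 117), (460, 112, 92), (486, 90, 138), (464, 63, 92), (482, 65, 126)]
286 [(485, 117, 145), (482, 115, 139), (471, 114, 119), (456, 112, 91), (483, 90, 137), (461, 63, 91), (480, 65, 127)]
291 [(483, 117, 146), (480, 115, 140), (468, 114, 118), (454, 111, 92), (481, 90, 138), (458, 63, 92), (478, 65, 128)]
296 [(484, 116, 151), (477, 115, 140), (466, 114, 120), (450, 111, 92), (479, 90, 138), (455, 62, 92), (475, 64, 127)]
```

```bash
python3 -m creep '[{"turn":[0,0,0],"travel":[0.001,0,0],"claw":0.03},{"turn":[0,0,0],"travel":[0.001,0,0],"claw":0.012},{"turn":[0,0,0],"travel":[0.001,0,0],"claw":0.012},{"turn":[0,0,0],"travel":[0.001,0,0],"claw":0.012},{"turn":[0,0,0],"travel":[0.001,0,0],"claw":0.012},{"turn":[0,0,0],"travel":[0.001,0,0],"claw":0.012},{"turn":[0,0,0],"travel":[0.001,0,0],"claw":0.012}]' 30
```

```text
t: 5.55
eef_pos: [0.4793, 0.09, 0.0784]
tcp_rot: [-0.0, 0.999, 0.047, 0.0]
contact_force: [-0.5, -1.2, 2.6]
gripper_width: 0.0195
gripper_force: 30.0
```

```bash
python3 -m creep '[{"turn":[0,0,0],"travel":[0,0,-0.008],"claw":0.012},{"turn":[0,0,0],"travel":[0,0,-0.02],"claw":0.012},{"turn":[0,0,0],"travel":[0,0,-0.035],"claw":0.012},{"turn":[0,0,0],"travel":[0,0,-0.05],"claw":0.012},{"turn":[0,0,0],"travel":[0,0,-0.06],"claw":0.012},{"turn":[0,0,0],"travel":[0,0,-0.065],"claw":0.012},{"turn":[0,0,0],"travel":[0,0.02,-0.065],"claw":0.012},{"turn":[0,0,0],"travel":[0,0.045,-0.065],"claw":0.012},{"turn":[0,0,0],"travel":[0,0.065,-0.065],"claw":0.012},{"turn":[0,0,0],"travel":[0,0.076,-0.065],"claw":0.012},{"turn":[0,0,0],"travel":[0,0.076,-0.065],"claw":0.012},{"turn":[0,0,0],"travel":[0,0.076,-0.065],"claw":0.012}]' 30
python3 - <<'E'
from h import *
s=read_state(); p,d,i=cam("wrist"); c=cloud(d,i); print(s["eef_pos"],s["contact_force"]); 
ex=np.array([np.cos(.092),np.sin(.092)]); print("case frame of tcp",(s["eef_pos"][:2]-[.5976,.1004])@np.array([ex,[-ex[1],ex[0]]]).T)
a=cv2.resize(p[120:330,150:430],None,fx=2.5,fy=2.5); cv2.imwrite("pics/w4.png",a)
E
```

```text
t: 6.75
eef_pos: [0.4862, 0.0146, 0.1431]
tcp_rot: [-0.0, 0.999, 0.047, -0.0]
contact_force: [-0.6, 0.5, -0.4]
gripper_width: 0.0195
gripper_force: 30.0
[0.48615403 0.01461317 0.14310546] [-0.64845446  0.48824978 -0.43457469]
case frame of tcp [-0.11885592 -0.07518546]
```

View pics/w4.png

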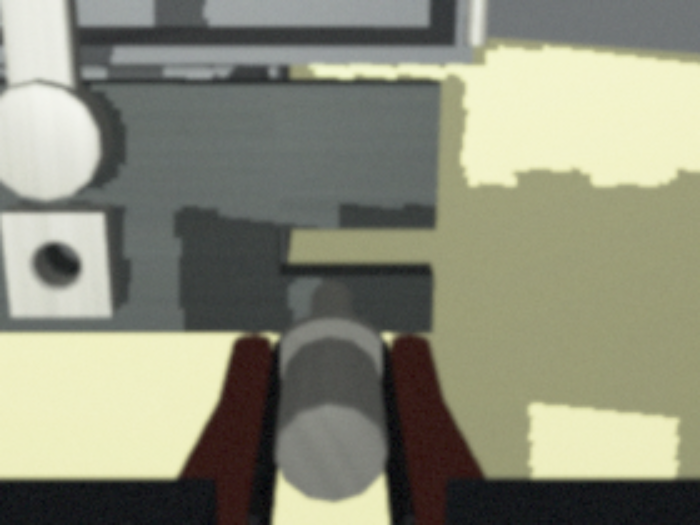

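Run:
```python
from h import *
s=read_state();i=camera_info("wrist"); ex=np.array([np.cos(.092),np.sin(.092)]); M=np.array([ex,[-ex[1],ex[0]]])
f=lambda u,v,z:np.round(M@(hit(i,150+(u+.5)/2.5-.5,120+(v+.5)/2.5-.5,z)[:2]-[.5976,.1004])*1000,1)
print("notch far/near L",f(300,229,.092),f(300,275,.092),"R",f(430,229,.092),f(430,272,.092),"blind",f(284,250,.092))
print("hole",f(56,265,.104),"ear corners",f(0,212,.104),f(112,318,.104)); print("pin top",f(332,450,.203),"collar L/R/front",f(280,355,.169),f(383,355,.169),f(332,318,.173)); print("plate end",f(434,300,.092),"tcp",M@(s["eef_pos"][:2]-[.5976,.1004]))
```

```text
notch far/near L [-113.5  -65.4] [-127.4  -65.3] R [-113.4 -102.3] [-126.3 -102.8] blind [-119.8  -60.8]
hole [-120.4    1.1] ear corners [-105.4   14.8] [-136.   -13.2]
pin top [-119.5  -74.4] collar L/R/front [-117.4  -63.8] [-117.4  -84.9] [-107.6  -74.4]
plate end [-135.  -104.2] tcp [-0.11883561 -0.07493191]
```

```bash
python3 -m creep '[{"turn":[0,0,0],"travel":[-0.0005,0.001,0.012],"claw":0.012},{"turn":[0,0,0],"travel":[-0.0005,0.001,0.024],"claw":0.012},{"turn":[0,0,0],"travel":[-0.0005,0.001,0.03],"claw":0.012},{"turn":[0,0,0],"travel":[-0.0005,0.001,0.036],"claw":0.012},{"turn":[0,0,0],"travel":[-0.0005,0.001,0.042],"claw":0.012},{"turn":[0,0,0],"travel":[-0.0005,0.001,0.05],"claw":0.012},{"turn":[0,0,0],"travel":[-0.0005,0.001,0.06],"claw":0.012},{"turn":[0,0,0],"travel":[-0.0005,0.001,0.068],"claw":0.012},{"turn":[0,0,0],"travel":[-0.0005,0.001,0.073],"claw":0.012},{"turn":[0,0,0],"travel":[-0.0005,0.001,0.076],"claw":0.012},{"turn":[0,0,0],"travel":[-0.0005,0.001,0.076],"claw":0.012}]' 30
```

```text
t: 7.9
eef_pos: [0.4858, 0.0133, 0.0669]
tcp_rot: [0.0, 0.999, 0.047, -0.0]
contact_force: [-0.9, -0.8, -0.5]
gripper_width: 0.0198
gripper_force: 30.0
```

```bash
python3 -m creep '[{"turn":[0,0,0],"travel":[0,0,0],"claw":0.024},{"turn":[0,0,0],"travel":[0,0,0],"claw":0.032},{"turn":[0,0,0],"travel":[0,0,0],"claw":0.05},{"turn":[0,0,0],"travel":[0,0,0],"claw":0.05},{"turn":[0,0,0],"travel":[0,0,0],"claw":0.05},{"turn":[0,0,0],"travel":[0,0,-0.015],"claw":0.05},{"turn":[0,0,0],"travel":[0,0,-0.03],"claw":0.05},{"turn":[0,0,0],"travel":[0,0,-0.06],"claw":0.05},{"turn":[0,0,0],"travel":[0,0,-0.09],"claw":0.05},{"turn":[0,0,0],"travel":[0,0,-0.09],"claw":0.05}]' 30
python3 - <<'E'
from h import *
s=read_state(); p,d,i=cam("wrist"); c=cloud(d,i); print(s["eef_pos"],s["contact_force"]); cv2.imwrite("pics/w5.png",p)
ex=np.array([np.cos(.092),np.sin(.092)]); M=np.array([ex,[-ex[1],ex[0]]]); q=c.copy(); q[...,:2]=(c[...,:2]-[.5976,.1004])@M.T
m=(q[...,2]>.115)&(q[...,2]<.133)&(abs(q[...,0]+.12)<.02)&(abs(q[...,1]+.075)<.02)
print("pin top",np.median(q[m],0),m.sum()); k=(q[...,2]>.13)&(q[...,2]<.142)&(abs(q[...,0])<.02)&(abs(q[...,1])<.02); print("knob",q[k].mean(0) if k.any() else None)
for x,y in((0,0),): 
    w=M.T@[x,y]+[.5976,.1004]; go(w[0],w[1],.150,.092,s)
E
```

```text
t: 8.9
eef_pos: [0.4886, 0.0133, 0.1607]
tcp_rot: [0.0, 0.999, 0.047, 0.003]
contact_force: [0.5, 0.2, 0.0]
gripper_width: 0.05
gripper_force: 0.0
[0.48862762 0.0133248  0.16071755] [0.51070331 0.20903736 0.02169517]
pin top [-0.11890736 -0.07595144  0.12575405] 715
knob [-0.00088991 -0.00050118  0.13564487]
travel [ 0.1166 -0.0765  0.0115] turn [ 0.001 -0.007  0.002]
```

Pin is parked (top at 0.126, as it should be). Now the knob.

```bash
python3 -m creep '[{"turn":[0,0,0],"travel":[0.04,-0.025,0],"claw":0.05},{"turn":[0,0,0],"travel":[0.08,-0.05,0],"claw":0.05},{"turn":[0,0,0],"travel":[0.119,-0.0765,0],"claw":0.05},{"turn":[0,0,0],"travel":[0.119,-0.0765,0.03],"claw":0.05},{"turn":[0,0,0],"travel":[0.119,-0.0765,0.05],"claw":0.05},{"turn":[0,0,0],"travel":[0.119,-0.0765,0.07],"claw":0.05},{"turn":[0,0,0],"travel":[0.119,-0.0765,0.082],"claw":0.05},{"turn":[0,0,0],"travel":[0.119,-0.0765,0.082],"claw":0.05},{"turn":[0,0,0],"travel":[0.119,-0.0765,0.082],"claw":0.03},{"turn":[0,0,0],"travel":[0.119,-0.0765,0.082],"claw":0.015},{"turn":[0,0,0],"travel":[0.119,-0.0765,0.082],"claw":0.015},{"turn":[0,0,0],"travel":[0.119,-0.0765,0.082],"claw":0.015},{"turn":[0,0,0],"travel":[0.119,-0.0765,0.082],"claw":0.015},{"turn":[0,0,0],"travel":[0.119,-0.0765,0.082],"claw":0.015}]' 8
python3 - <<'E'
from h import *
s=read_state(); ex=np.array([np.cos(.092),np.sin(.092)]); M=np.array([ex,[-ex[1],ex[0]]]); print("case",M@(s["eef_pos"][:2]-[.5976,.1004]))
# arc rows in tool frame (tool x=case x, tool y=-case y)
r=.085
for k in range(1,16):
    a=min(np.radians(6.2*k),np.radians(92)); print(k,np.round([r*(np.cos(a)-1),-r*np.sin(a)],4),round(-a,3))
E
```

```text
t: 10.35
eef_pos: [0.5978, 0.1006, 0.076]
tcp_rot: [-0.0, 0.999, 0.047, 0.001]
contact_force: [-1.3, -0.1, 4.9]
gripper_width: 0.0215
gripper_force: 8.0
case [0.00019102 0.0002293 ]
1 [-0.0005 -0.0092] -0.108
2 [-0.002  -0.0183] -0.216
3 [-0.0044 -0.0271] -0.325
4 [-0.0078 -0.0357] -0.433
5 [-0.0121 -0.0438] -0.541
6 [-0.0173 -0.0514] -0.649
7 [-0.0232 -0.0584] -0.757
8 [-0.0299 -0.0647] -0.866
9 [-0.0372 -0.0703] -0.974
10 [-0.0451 -0.0751] -1.082
11 [-0.0534 -0.0789] -1.19
12 [-0.0621 -0.0819] -1.299
13 [-0.0711 -0.0839] -1.407
14 [-0.0803 -0.0849] -1.515
15 [-0.088  -0.0849] -1.606
```

```bash
python3 -m creep '[{"turn":[0,0,-0.108],"travel":[-0.0005,-0.0092,0],"claw":0.015},{"turn":[0,0,-0.216],"travel":[-0.002,-0.0183,0],"claw":0.015},{"turn":[0,0,-0.325],"travel":[-0.0044,-0.0271,0],"claw":0.015},{"turn":[0,0,-0.433],"travel":[-0.0078,-0.0357,0],"claw":0.015},{"turn":[0,0,-0.541],"travel":[-0.0121,-0.0438,0],"claw":0.015},{"turn":[0,0,-0.649],"travel":[-0.0173,-0.0514,0],"claw":0.015},{"turn":[0,0,-0.757],"travel":[-0.0232,-0.0584,0],"claw":0.015},{"turn":[0,0,-0.866],"travel":[-0.0299,-0.0647,0],"claw":0.015},{"turn":[0,0,-0.974],"travel":[-0.0372,-0.0703,0],"claw":0.015},{"turn":[0,0,-1.082],"travel":[-0.0451,-0.0751,0],"claw":0.015},{"turn":[0,0,-1.19],"travel":[-0.0534,-0.0789,0],"claw":0.015},{"turn":[0,0,-1.299],"travel":[-0.0621,-0.0819,0],"claw":0.015},{"turn":[0,0,-1.407],"travel":[-0.0711,-0.0839,0],"claw":0.015},{"turn":[0,0,-1.515],"travel":[-0.0803,-0.0849,0],"claw":0.015},{"turn":[0,0,-1.571],"travel":[-0.086,-0.085,0],"claw":0.015},{"turn":[0,0,-1.571],"travel":[-0.086,-0.085,0],"claw":0.015},{"turn":[0,0,-1.571],"travel":[-0.086,-0.085,0],"claw":0.015}]' 8
python3 - <<'E'
from h import *
s=read_state(); ex=np.array([np.cos(.092),np.sin(.092)]); M=np.array([ex,[-ex[1],ex[0]]]); k=M@(s["eef_pos"][:2]-[.5976,.1004]); print("case",k,np.arctan2(k[1],k[0]+.085),s["qpos"])
E
```

```text
t: 12.05
eef_pos: [0.5058, 0.1771, 0.076]
tcp_rot: [0.002, 0.673, 0.74, 0.002]
contact_force: [5.6, -3.5, 1.9]
gripper_width: 0.0216
gripper_force: 8.0
case [-0.08433626  0.08476364] 1.5629659670316167 [ 3.15277388e-01  4.52569046e-01  1.90355636e+00 -1.72300200e-03
  7.81211527e-01  2.21896804e-01]
```

Latch at its open stop (angle ≈1.563 rad). Release, rise, and go over to jar1 for a fresh look.

```bash
python3 -m creep '[{"turn":[0,0,0],"travel":[0,0,0],"claw":0.04},{"turn":[0,0,0],"travel":[0,0,0],"claw":0.05},{"turn":[0,0,0],"travel":[0,0,0],"claw":0.05},{"turn":[0,0,0],"travel":[0,0,-0.03],"claw":0.05},{"turn":[0,0,0],"travel":[0,0,-0.07],"claw":0.05},{"turn":[0,0,0],"travel":[0,0,-0.11],"claw":0.05},{"turn":[0,0,1.571],"travel":[-0.384,0.054,-0.11],"claw":0.0878},{"turn":[0,0,1.571],"travel":[-0.384,0.054,-0.11],"claw":0.0878},{"turn":[0,0,1.571],"travel":[-0.384,0.054,-0.11],"claw":0.0878},{"turn":[0,0,1.571],"travel":[-0.384,0.054,-0.11],"claw":0.0878},{"turn":[0,0,1.571],"travel":[-0.384,0.054,-0.11],"claw":0.0878},{"turn":[0,0,1.571],"travel":[-0.384,0.054,-0.11],"claw":0.0878},{"turn":[0,0,1.571],"travel":[-0.384,0.054,-0.11],"claw":0.0878},{"turn":[0,0,1.571],"travel":[-0.384,0.054,-0.11],"claw":0.0878},{"turn":[0,0,1.571],"travel":[-0.384,0.054,-0.11],"claw":0.0878},{"turn":[0,0,1.571],"travel":[-0.384,0.054,-0.11],"claw":0.0878},{"turn":[0,0,1.571],"travel":[-0.384,0.054,-0.11],"claw":0.0878},{"turn":[0,0,1.571],"travel":[-0.384,0.054,-0.11],"claw":0.0878}]' 8
cat >> h.py <<'E'
def jars(n="wrist"):
    "white cap centres at z=.062"
    p,d,i=cam(n); c=cloud(d,i); pi=p.astype(int)
    m=((pi.min(-1)>105)&(pi.max(-1)-pi.min(-1)<60)&(c[...,2]>.055)&(c[...,2]<.07)).astype(np.uint8)
    m=cv2.morphologyEx(m,cv2.MORPH_OPEN,np.ones((3,3)))
    k,l,st,ce=cv2.connectedComponentsWithStats(m)
    for j in range(1,k):
        if st[j,4]>60:
            q=c[l==j]; (u,v),r=cv2.minEnclosingCircle(np.argwhere(l==j)[:,::-1].astype(np.float32)); print(n,"cap px",np.round(ce[j]),"area",st[j,4],"z",round(float(np.median(q[:,2])),4),"cen",np.round(hit(i,*ce[j],.062)[:2],4),"circ",np.round(hit(i,u,v,.062)[:2],4))
    return p,c
E
python3 - <<'E'
from h import *
print(read_state()["eef_pos"],read_state()["qpos"]); p,c=jars(); cv2.imwrite("pics/w6.png",p); jars("top"); jars("scene")
E
```

```text
t: 13.85
eef_pos: [0.593, -0.1999, 0.1847]
tcp_rot: [-0.0, 0.999, 0.047, -0.0]
contact_force: [-0.4, -0.5, 1.3]
gripper_width: 0.0877
gripper_force: 0.0
[ 0.5930404  -0.19992981  0.18473367] [-3.44249920e-01  4.27503552e-01  1.62910454e+00  1.50359793e-04
  1.08599683e+00  1.13334086e+00]
wrist cap px [343.  26.] area 1475 z 0.0598 cen [ 0.7336 -0.2345] circ [ 0.7513 -0.2318]
wrist cap px [281. 193.] area 2450 z 0.062 cen [ 0.5943 -0.1979] circ [ 0.5946 -0.1981]
wrist cap px [302. 397.] area 111 z 0.0598 cen [ 0.3701 -0.2422] circ [ 0.3704 -0.2415]
top cap px [449. 174.] area 92 z 0.0598 cen [ 0.676  -0.5339] circ [ 0.6765 -0.5372]
top cap px [477. 236.] area 1036 z 0.06 cen [ 0.4889 -0.6132] circ [ 0.4751 -0.6303]
top cap px [510. 252.] area 172 z 0.0599 cen [ 0.4426 -0.712 ] circ [ 0.4413 -0.7109]
scene cap px [244. 287.] area 332 z 0.0614 cen [ 0.5961 -0.199 ] circ [ 0.5963 -0.1989]
scene cap px [144. 309.] area 307 z 0.0613 cen [ 0.4612 -0.3588] circ [ 0.4599 -0.3575]
scene cap px [307. 335.] area 543 z 0.0588 cen [ 0.7765 -0.2335] circ [ 0.7775 -0.2354]
scene cap px [ 77. 390.] area 2301 z 0.0594 cen [ 0.5025 -0.5593] circ [ 0.5556 -0.5694]
```

Run:
```python
from h import *
s=read_state(); p,d,i=cam("wrist"); c=cloud(d,i); r=R.from_quat(s["tcp_rot"],scalar_first=True)
q=r.inv().apply((c-s["eef_pos"]).reshape(-1,3)).reshape(c.shape)
for u in(60,130,165,180): print(u,[(v,*np.round(q[v,u]*1000).astype(int).tolist()) for v in range(245,415,12)])
go(.5944,-.1981,-.008,.092)
```

```text
60 [(245, -40, -194, 99), (257, -50, -195, 97), (269, -61, -195, 94), (281, -71, -196, 92), (293, -135, -262, 186), (305, -95, -200, 92), (317, 32, -52, -124), (329, 32, -50, -128), (341, 32, -47, -133), (353, 31, -46, -135), (365, 29, -46, -136), (377, 25, -47, -135), (389, 24, -46, -137), (401, 22, -46, -138), (413, 19, -46, -138)]
130 [(245, -74, -172, 185), (257, -88, -173, 184), (269, -103, -175, 184), (281, -118, -176, 183), (293, -134, -178, 183), (305, 10, -55, -82), (317, 10, -52, -90), (329, 10, -49, -97), (341, 10, -47, -103), (353, 27, -34, -130), (365, 26, -33, -132), (377, 24, -33, -134), (389, -2, -46, -110), (401, -6, -46, -109), (413, -10, -46, -110)]
165 [(245, -74, -132, 184), (257, -88, -133, 183), (269, 10, -52, -52), (281, 11, -48, -65), (293, 9, -46, -71), (305, 7, -45, -77), (317, 3, -45, -78), (329, -1, -44, -80), (341, -5, -44, -82), (353, 27, -26, -130), (365, 26, -26, -132), (377, 24, -25, -134), (389, -273, -151, 186), (401, -293, -153, 186), (413, -313, -155, 186)]
180 [(245, -74, -115, 184), (257, 10, -49, -39), (269, 9, -46, -51), (281, 6, -44, -57), (293, 1, -45, -58), (305, -4, -45, -59), (317, -8, -44, -61), (329, -183, -124, 184), (341, -201, -126, 185), (353, 27, -23, -130), (365, 25, -23, -131), (377, 24, -22, -134), (389, -273, -132, 185), (401, -292, -133, 185), (413, -313, -135, 186)]
travel [ 0.0013 -0.0016  0.1931] turn [-0.     0.     0.004]
```

```bash
python3 -m creep '[{"turn":[0,0,0],"travel":[0.0015,-0.0016,0.04],"claw":0.085},{"turn":[0,0,0],"travel":[0.0015,-0.0016,0.08],"claw":0.085},{"turn":[0,0,0],"travel":[0.0015,-0.0016,0.12],"claw":0.085},{"turn":[0,0,0],"travel":[0.0015,-0.0016,0.15],"claw":0.085},{"turn":[0,0,0],"travel":[0.0015,-0.0016,0.175],"claw":0.085},{"turn":[0,0,0],"travel":[0.0015,-0.0016,0.19],"claw":0.085},{"turn":[0,0,0],"travel":[0.0015,-0.0016,0.194],"claw":0.085},{"turn":[0,0,0],"travel":[0.0015,-0.0016,0.194],"claw":0.06},{"turn":[0,0,0],"travel":[0.0015,-0.0016,0.194],"claw":0.045},{"turn":[0,0,0],"travel":[0.0015,-0.0016,0.194],"claw":0.045},{"turn":[0,0,0],"travel":[0.0015,-0.0016,0.194],"claw":0.045},{"turn":[0,0,0],"travel":[0.0015,-0.0016,0.194],"claw":0.045},{"turn":[0,0,0],"travel":[0.0015,-0.0016,0.194],"claw":0.045},{"turn":[0,0,0],"travel":[0.0015,-0.0016,0.194],"claw":0.045}]' 25
```

```text
t: 15.45
eef_pos: [0.5953, -0.1985, -0.0079]
tcp_rot: [0.0, 0.999, 0.047, 0.001]
contact_force: [-1.1, 0.2, 5.7]
gripper_width: 0.0516
gripper_force: 25.0
```

Run:
```python
from h import *
s=read_state(); ex=np.array([np.cos(.092),np.sin(.092)]); M=np.array([ex,[-ex[1],ex[0]]])
w=M.T@[.012,-.040]+[.5976,.1004]; print(w); go(w[0],w[1],.175,.092); go(w[0],w[1],-.0025,.092)
```

```text
[0.61322406 0.0616716 ]
travel [ 0.0424 -0.2573 -0.183 ] turn [ 0.    -0.001  0.002]
travel [ 0.0422 -0.2574 -0.0055] turn [ 0.    -0.001  0.002]
```

```bash
python3 -m creep '[{"turn":[0,0,0],"travel":[0,0,-0.03],"claw":0.045},{"turn":[0,0,0],"travel":[0,0,-0.07],"claw":0.045},{"turn":[0,0,0],"travel":[0,0,-0.11],"claw":0.045},{"turn":[0,0,0],"travel":[0,0,-0.15],"claw":0.045},{"turn":[0,0,0],"travel":[0.005,-0.02,-0.183],"claw":0.045},{"turn":[0,0,0],"travel":[0.012,-0.06,-0.183],"claw":0.045},{"turn":[0,0,0],"travel":[0.02,-0.1,-0.183],"claw":0.045},{"turn":[0,0,0],"travel":[0.028,-0.14,-0.183],"claw":0.045},{"turn":[0,0,0],"travel":[0.035,-0.18,-0.183],"claw":0.045},{"turn":[0,0,0],"travel":[0.042,-0.22,-0.183],"claw":0.045},{"turn":[0,0,0],"travel":[0.0423,-0.25,-0.183],"claw":0.045},{"turn":[0,0,0],"travel":[0.0423,-0.2573,-0.183],"claw":0.045},{"turn":[0,0,0],"travel":[0.0423,-0.2573,-0.183],"claw":0.045}]' 25
python3 - <<'E'
from h import *
s=read_state(); ex=np.array([np.cos(.092),np.sin(.092)]); M=np.array([ex,[-ex[1],ex[0]]])
print(M@(s["eef_pos"][:2]-[.5976,.1004]),s["eef_pos"]); p,d,i=cam("wrist"); cv2.imwrite("pics/w7.png",p)
E
```

```text
t: 16.75
eef_pos: [0.6123, 0.0627, 0.1739]
tcp_rot: [0.0, 0.999, 0.048, -0.0]
contact_force: [-0.1, 0.1, -1.1]
gripper_width: 0.0515
gripper_force: 25.0
[ 0.01121179 -0.03891879] [0.61233986 0.06267583 0.17392347]
```

View pics/w7.png

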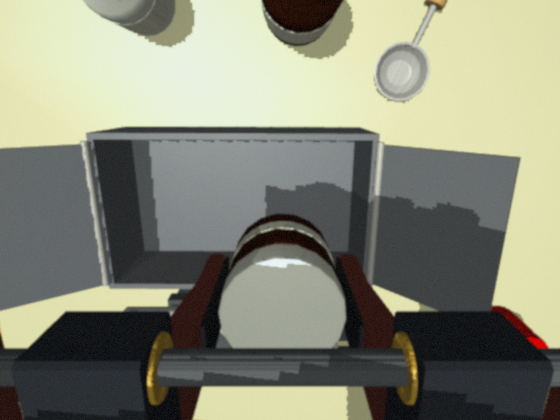

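The jar is held upright at (282,290) over the open case, whose rim spans x 90–378. Lowering it in.

```bash
python3 -m creep '[{"turn":[0,0,0],"travel":[0.001,0.001,0.03],"claw":0.045},{"turn":[0,0,0],"travel":[0.001,0.001,0.06],"claw":0.045},{"turn":[0,0,0],"travel":[0.001,0.001,0.09],"claw":0.045},{"turn":[0,0,0],"travel":[0.001,0.001,0.12],"claw":0.045},{"turn":[0,0,0],"travel":[0.001,0.001,0.145],"claw":0.045},{"turn":[0,0,0],"travel":[0.001,0.001,0.16],"claw":0.045},{"turn":[0,0,0],"travel":[0.001,0.001,0.17],"claw":0.045},{"turn":[0,0,0],"travel":[0.001,0.001,0.174],"claw":0.045},{"turn":[0,0,0],"travel":[0.001,0.001,0.176],"claw":0.045},{"turn":[0,0,0],"travel":[0.001,0.001,0.176],"claw":0.045}]' 25
```

```text
t: 17.8
eef_pos: [0.6146, 0.0609, -0.0011]
tcp_rot: [-0.0, 0.999, 0.047, 0.001]
contact_force: [-1.2, 0.4, -0.1]
gripper_width: 0.0515
gripper_force: 25.0
```

```bash
python3 -m creep '[{"turn":[0,0,0],"travel":[0,0,0.0015],"claw":0.045},{"turn":[0,0,0],"travel":[0,0,0.0015],"claw":0.054},{"turn":[0,0,0],"travel":[0,0,0.0015],"claw":0.062},{"turn":[0,0,0],"travel":[0,0,0.0015],"claw":0.062},{"turn":[0,0,0],"travel":[0,0,-0.03],"claw":0.062},{"turn":[0,0,0],"travel":[0,0,-0.07],"claw":0.062},{"turn":[0,0,0],"travel":[0,0,-0.11],"claw":0.062},{"turn":[0,0,0],"travel":[0,0,-0.15],"claw":0.062},{"turn":[0,0,0],"travel":[0,0,-0.186],"claw":0.062},{"turn":[0,0,0],"travel":[-0.1935,0.402,-0.186],"claw":0.0878},{"turn":[0,0,0],"travel":[-0.1935,0.402,-0.186],"claw":0.0878},{"turn":[0,0,0],"travel":[-0.1935,0.402,-0.186],"claw":0.0878},{"turn":[0,0,0],"travel":[-0.1935,0.402,-0.186],"claw":0.0878},{"turn":[0,0,0],"travel":[-0.1935,0.402,-0.186],"claw":0.0878},{"turn":[0,0,0],"travel":[-0.1935,0.402,-0.186],"claw":0.0878},{"turn":[0,0,0],"travel":[-0.1935,0.402,-0.186],"claw":0.0878},{"turn":[0,0,0],"travel":[-0.1935,0.402,-0.186],"claw":0.0878},{"turn":[0,0,0],"travel":[-0.1935,0.402,-0.186],"claw":0.0878},{"turn":[0,0,0],"travel":[-0.1935,0.402,-0.186],"claw":0.0878},{"turn":[0,0,0],"travel":[-0.1935,0.402,-0.186],"claw":0.0878}]' 25
python3 - <<'E'
from h import *
s=read_state(); jars(); jars("scene"); p,d,i=cam("top"); c=cloud(d,i)
ex=np.array([np.cos(.092),np.sin(.092)]); M=np.array([ex,[-ex[1],ex[0]]]); q=c.copy(); q[...,:2]=(c[...,:2]-[.5976,.1004])@M.T
m=(q[...,2]>.05)&(q[...,2]<.078)&(abs(q[...,0])<.05)&(abs(q[...,1])<.1); print("in case",np.median(q[m],0),m.sum(), np.round(q[m].std(0),3))
np.savez("h2.npz",q=q)
E
```

```text
t: 19.8
eef_pos: [0.4583, -0.3579, 0.1841]
tcp_rot: [-0.0, 0.999, 0.046, 0.0]
contact_force: [-0.1, 0.4, 0.1]
gripper_width: 0.0877
gripper_force: 0.0
wrist cap px [504. 152.] area 12711 z 0.0597 cen [ 0.5135 -0.5456] circ [ 0.5298 -0.5535]
wrist cap px [279. 193.] area 2455 z 0.0619 cen [ 0.4594 -0.3545] circ [ 0.4596 -0.3546]
scene cap px [314. 225.] area 226 z 0.0658 cen [0.6118 0.0642] circ [0.612  0.0639]
scene cap px [148. 310.] area 191 z 0.0612 cen [ 0.4717 -0.3564] circ [ 0.4681 -0.357 ]
scene cap px [294. 319.] area 127 z 0.0587 cen [ 0.734  -0.2147] circ [ 0.7394 -0.2183]
scene cap px [315. 340.] area 342 z 0.0589 cen [ 0.7969 -0.2359] circ [ 0.7829 -0.2391]
scene cap px [ 77. 390.] area 2284 z 0.0594 cen [ 0.5038 -0.5594] circ [ 0.5556 -0.5694]
in case [ 0.01086514 -0.04135132  0.06636674] 239 [0.013 0.013 0.004]
```

```bash
python3 -m creep '[{"turn":[0,0,0],"travel":[0.0015,-0.0032,0.04],"claw":0.085},{"turn":[0,0,0],"travel":[0.0015,-0.0032,0.08],"claw":0.085},{"turn":[0,0,0],"travel":[0.0015,-0.0032,0.12],"claw":0.085},{"turn":[0,0,0],"travel":[0.0015,-0.0032,0.15],"claw":0.085},{"turn":[0,0,0],"travel":[0.0015,-0.0032,0.175],"claw":0.085},{"turn":[0,0,0],"travel":[0.0015,-0.0032,0.19],"claw":0.085},{"turn":[0,0,0],"travel":[0.0015,-0.0032,0.194],"claw":0.085},{"turn":[0,0,0],"travel":[0.0015,-0.0032,0.194],"claw":0.06},{"turn":[0,0,0],"travel":[0.0015,-0.0032,0.194],"claw":0.045},{"turn":[0,0,0],"travel":[0.0015,-0.0032,0.194],"claw":0.045},{"turn":[0,0,0],"travel":[0.0015,-0.0032,0.194],"claw":0.045},{"turn":[0,0,0],"travel":[0.0015,-0.0032,0.194],"claw":0.045},{"turn":[0,0,0],"travel":[0.0015,-0.0032,0.194],"claw":0.045},{"turn":[0,0,0],"travel":[0.0015,-0.0032,0.194],"claw":0.045}]' 25
python3 - <<'E'
from h import *
s=read_state(); ex=np.array([np.cos(.092),np.sin(.092)]); M=np.array([ex,[-ex[1],ex[0]]])
w=M.T@[.012,.042]+[.5976,.1004]; print(w); go(w[0],w[1],.175,.092); go(w[0],w[1],-.0025,.092)
E
```

```text
t: 21.35
eef_pos: [0.4605, -0.3545, -0.009]
tcp_rot: [0.0, 0.999, 0.047, 0.0]
contact_force: [0.5, 0.2, 6.6]
gripper_width: 0.0519
gripper_force: 25.0
[0.6056907  0.14332482]
travel [ 0.1913 -0.482  -0.1842] turn [ 0.001 -0.001  0.002]
travel [ 0.1911 -0.4821 -0.0067] turn [ 0.001 -0.001  0.002]
```

```bash
python3 -m creep '[{"turn":[0,0,0],"travel":[0,0,-0.03],"claw":0.045},{"turn":[0,0,0],"travel":[0,0,-0.07],"claw":0.045},{"turn":[0,0,0],"travel":[0,0,-0.11],"claw":0.045},{"turn":[0,0,0],"travel":[0,0,-0.15],"claw":0.045},{"turn":[0,0,0],"travel":[0,0,-0.184],"claw":0.045},{"turn":[0,0,0],"travel":[0.015,-0.04,-0.184],"claw":0.045},{"turn":[0,0,0],"travel":[0.032,-0.08,-0.184],"claw":0.045},{"turn":[0,0,0],"travel":[0.05,-0.125,-0.184],"claw":0.045},{"turn":[0,0,0],"travel":[0.067,-0.17,-0.184],"claw":0.045},{"turn":[0,0,0],"travel":[0.085,-0.215,-0.184],"claw":0.045},{"turn":[0,0,0],"travel":[0.103,-0.26,-0.184],"claw":0.045},{"turn":[0,0,0],"travel":[0.121,-0.305,-0.184],"claw":0.045},{"turn":[0,0,0],"travel":[0.139,-0.35,-0.184],"claw":0.045},{"turn":[0,0,0],"travel":[0.157,-0.395,-0.184],"claw":0.045},{"turn":[0,0,0],"travel":[0.173,-0.435,-0.184],"claw":0.045},{"turn":[0,0,0],"travel":[0.185,-0.465,-0.184],"claw":0.045},{"turn":[0,0,0],"travel":[0.191,-0.482,-0.184],"claw":0.045},{"turn":[0,0,0],"travel":[0.191,-0.482,-0.184],"claw":0.045},{"turn":[0,0,0],"travel":[0.191,-0.482,-0.184],"claw":0.045}]' 25
python3 - <<'E'
from h import *
go(.6057,.1433,-.0035,.092)
E
```

```text
t: 23.25
eef_pos: [0.6045, 0.1429, 0.1738]
tcp_rot: [0.0, 0.999, 0.047, -0.001]
contact_force: [0.8, 0.8, -0.9]
gripper_width: 0.0516
gripper_force: 25.0
travel [ 0.0014 -0.0004  0.1773] turn [0.001 0.001 0.002]
```

```bash
python3 -m creep '[{"turn":[0,0,0],"travel":[0.001,0,0.03],"claw":0.045},{"turn":[0,0,0],"travel":[0.001,0,0.06],"claw":0.045},{"turn":[0,0,0],"travel":[0.001,0,0.09],"claw":0.045},{"turn":[0,0,0],"travel":[0.001,0,0.12],"claw":0.045},{"turn":[0,0,0],"travel":[0.001,0,0.145],"claw":0.045},{"turn":[0,0,0],"travel":[0.001,0,0.16],"claw":0.045},{"turn":[0,0,0],"travel":[0.001,0,0.17],"claw":0.045},{"turn":[0,0,0],"travel":[0.001,0,0.175],"claw":0.045},{"turn":[0,0,0],"travel":[0.001,0,0.1775],"claw":0.045},{"turn":[0,0,0],"travel":[0.001,0,0.1775],"claw":0.045},{"turn":[0,0,0],"travel":[0.001,0,0.1775],"claw":0.054},{"turn":[0,0,0],"travel":[0.001,0,0.1775],"claw":0.062},{"turn":[0,0,0],"travel":[0.001,0,0.1775],"claw":0.062},{"turn":[0,0,0],"travel":[0.001,0,0.15],"claw":0.062},{"turn":[0,0,0],"travel":[0.001,0,0.12],"claw":0.062},{"turn":[0,0,0],"travel":[0.001,0,0.08],"claw":0.062},{"turn":[0,0,0],"travel":[0.001,0,0.04],"claw":0.03},{"turn":[0,0,0],"travel":[0.001,0,0],"claw":0.0},{"turn":[0,0,0],"travel":[0.001,0,-0.03],"claw":0.0},{"turn":[0,0,0],"travel":[0.001,0,-0.03],"claw":0.0}]' 25
python3 - <<'E'
from h import *
s=read_state(); p,d,i=cam("wrist"); c=cloud(d,i); cv2.imwrite("pics/w8.png",p)
ex=np.array([np.cos(.092),np.sin(.092)]); M=np.array([ex,[-ex[1],ex[0]]]); q=c.copy(); q[...,:2]=(c[...,:2]-[.5976,.1004])@M.T
for sg in(-1,1):
    m=(q[...,2]>.058)&(q[...,2]<.074)&(abs(q[...,0])<.05)&(abs(q[...,1]-sg*.045)<.04)&(p.min(-1)>90); print("jar",np.round(q[m].mean(0),4),np.median(q[m][:,2]),m.sum())
print(s["eef_pos"])
# flap planes
for nm,m in dict(short=(q[...,1]<-.125)&(q[...,1]>-.21)&(abs(q[...,0])<.05)&(q[...,2]>.09),long=(q[...,1]>.125)&(q[...,1]<.24)&(abs(q[...,0])<.05)&(q[...,2]>.095)&(q[...,2]<.2)).items():
    y,z=q[m][:,1],q[m][:,2]; print(nm,m.sum(),np.polyfit(y,z,1),y.min(),y.max(),z.max())
E
```

```text
t: 25.25
eef_pos: [0.6091, 0.1445, 0.2097]
tcp_rot: [-0.001, 0.999, 0.047, 0.005]
contact_force: [0.5, -0.1, -0.4]
gripper_width: 0.0334
gripper_force: 0.0
jar [ 0.0128 -0.0395  0.0667] 0.0668714792861127 2253
jar [0.012  0.0427 0.0669] 0.06693080104350346 2205
[0.60909208 0.144501   0.20971616]
short 10542 [-1.02307145 -0.03425792] -0.1780426569932077 -0.12500417751580886 0.14743670465299452
long 19333 [0.68524141 0.00996   ] 0.12501164873491194 0.2238334692237708 0.16418511421431833
```

View pics/w8.png

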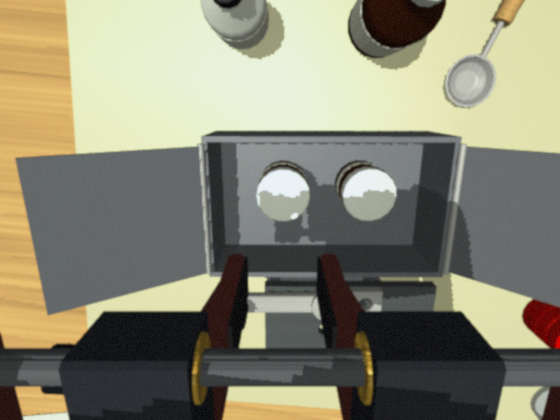

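Both jars stand in the case: tops at 0.067 = 5+62 mm, at pixels (283,193) and (368,193), case y −40 and +43 mm. The short flap is at about 2.35 rad and the long one at about 2.54 rad. Next, go outside the short flap with closed fingers.

```bash
cat >> h.py <<'E'
ex=np.array([np.cos(.092),np.sin(.092)]); M=np.array([ex,[-ex[1],ex[0]]])
def gc(x,y,tip,psi=.092):
    "go to case x,y with real fingertip height tip"
    s=read_state(); print("case now",np.round(M@(s["eef_pos"][:2]-[.5976,.1004]),4),"tip",round(s["eef_pos"][2]+.037,4),"w",s["gripper_width"],"F",np.round(s["contact_force"],1))
    w=M.T@[x,y]+[.5976,.1004]; go(w[0],w[1],tip-.037,psi,s)
def flaps():
    p,d,i=cam("top"); c=cloud(d,i); q=c.copy(); q[...,:2]=(c[...,:2]-[.5976,.1004])@M.T; return p,q
E
python3 -c "
from h import *
gc(0,-.25,.25); gc(0,-.25,.13)"
```

```text
case now [0.0139 0.0427] tip 0.2439 w 0.029596934004492998 F [-1.   0.   0.1]
travel [-0.0144  0.2926 -0.0063] turn [-0.001 -0.005  0.002]
case now [0.0139 0.0427] tip 0.2439 w 0.029596934004492998 F [-1.   0.   0.1]
travel [-0.015   0.2927  0.1137] turn [-0.001 -0.005  0.002]
```

```bash
python3 -m creep '[{"turn":[0,0,0],"travel":[-0.005,0.04,0],"claw":0},{"turn":[0,0,0],"travel":[-0.01,0.09,0],"claw":0},{"turn":[0,0,0],"travel":[-0.014,0.14,0],"claw":0},{"turn":[0,0,0],"travel":[-0.014,0.19,0],"claw":0},{"turn":[0,0,0],"travel":[-0.014,0.24,0],"claw":0},{"turn":[0,0,0],"travel":[-0.014,0.28,0],"claw":0},{"turn":[0,0,0],"travel":[-0.014,0.293,0.02],"claw":0},{"turn":[0,0,0],"travel":[-0.014,0.293,0.06],"claw":0},{"turn":[0,0,0],"travel":[-0.014,0.293,0.1],"claw":0},{"turn":[0,0,0],"travel":[-0.014,0.293,0.114],"claw":0},{"turn":[0,0,0],"travel":[-0.014,0.293,0.114],"claw":0}]' 10
python3 -c "
from h import *
gc(0,-.068,.13)"
```

```text
t: 26.4
eef_pos: [0.6171, -0.1486, 0.0869]
tcp_rot: [-0.001, 0.999, 0.047, -0.003]
contact_force: [0.5, 0.8, 0.8]
gripper_width: 0.0003
gripper_force: 0.0
case now [-0.0035 -0.2497] tip 0.1239 w 0.00029319928862140646 F [0.5 0.8 0.8]
travel [ 0.0038 -0.1817 -0.0057] turn [-0.002  0.006  0.002]
```

```bash
python3 -m creep '[{"turn":[0,0,0],"travel":[0.003,-0.02,-0.006],"claw":0},{"turn":[0,0,0],"travel":[0.003,-0.04,-0.006],"claw":0},{"turn":[0,0,0],"travel":[0.003,-0.055,-0.006],"claw":0},{"turn":[0,0,0],"travel":[0.003,-0.065,-0.006],"claw":0},{"turn":[0,0,0],"travel":[0.003,-0.075,-0.006],"claw":0},{"turn":[0,0,0],"travel":[0.003,-0.085,-0.006],"claw":0},{"turn":[0,0,0],"travel":[0.003,-0.095,-0.006],"claw":0},{"turn":[0,0,0],"travel":[0.003,-0.105,-0.006],"claw":0},{"turn":[0,0,0],"travel":[0.003,-0.115,-0.006],"claw":0},{"turn":[0,0,0],"travel":[0.003,-0.125,-0.006],"claw":0},{"turn":[0,0,0],"travel":[0.003,-0.135,-0.006],"claw":0},{"turn":[0,0,0],"travel":[0.003,-0.145,-0.006],"claw":0},{"turn":[0,0,0],"travel":[0.003,-0.155,-0.006],"claw":0},{"turn":[0,0,0],"travel":[0.003,-0.165,-0.006],"claw":0},{"turn":[0,0,0],"travel":[0.003,-0.175,-0.006],"claw":0},{"turn":[0,0,0],"travel":[0.003,-0.185,-0.006],"claw":0},{"turn":[0,0,0],"travel":[0.003,-0.195,-0.006],"claw":0},{"turn":[0,0,0],"travel":[0.003,-0.195,-0.006],"claw":0}]' 10
python3 -c "
from h import *
gc(0,-.045,.09)
p,q=flaps(); m=(abs(q[...,0])<.055)&(q[...,1]<-.06)&(q[...,1]>-.25)&(q[...,2]>.03); print(m.sum(), q[m].min(0),q[m].max(0))
p,d,i=cam('wrist'); cv2.imwrite('pics/w9.png',p)"
```

```text
t: 28.2
eef_pos: [0.6041, 0.0468, 0.0962]
tcp_rot: [-0.0, 0.999, 0.047, -0.0]
contact_force: [0.5, -0.7, -1.0]
gripper_width: 0.0005
gripper_force: 0.0
case now [ 0.0016 -0.054 ] tip 0.1332 w 0.0004992661841712898 F [ 0.5 -0.7 -1. ]
travel [-0.0015 -0.009   0.0432] turn [-0.001  0.     0.003]
1375 [-0.05498844 -0.1437288   0.089736  ] [ 0.05483997 -0.06004992  0.5406683 ]
```

View pics/w9.png

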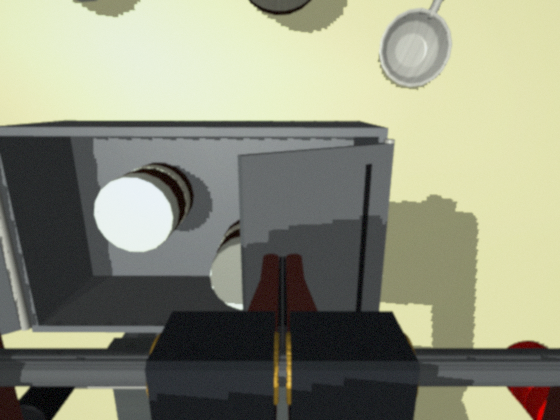

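The flap (240–390 × 145–310) has come over the mouth. Press it down flat.

```bash
python3 -m creep '[{"turn":[0,0,0],"travel":[-0.001,-0.005,0.01],"claw":0},{"turn":[0,0,0],"travel":[-0.001,-0.009,0.018],"claw":0},{"turn":[0,0,0],"travel":[-0.001,-0.009,0.026],"claw":0},{"turn":[0,0,0],"travel":[-0.001,-0.009,0.033],"claw":0},{"turn":[0,0,0],"travel":[-0.001,-0.009,0.039],"claw":0},{"turn":[0,0,0],"travel":[-0.001,-0.009,0.043],"claw":0},{"turn":[0,0,0],"travel":[-0.001,-0.009,0.045],"claw":0},{"turn":[0,0,0],"travel":[-0.001,-0.009,0.045],"claw":0}]' 10
python3 -c "
from h import *
gc(0,-.045,.2)
p,d,i=cam('wrist'); c=cloud(d,i); q=c.copy(); q[...,:2]=(c[...,:2]-[.5976,.1004])@M.T
m=(abs(q[...,0]-.035)<.012)&(q[...,1]<-.03)&(q[...,1]>-.11)&(q[...,2]>.07)&(q[...,2]<.13); print(m.sum(),np.polyfit(q[m][:,1],q[m][:,2],1),np.median(q[m][:,2]))"
```

```text
t: 29.1
eef_pos: [0.6021, 0.0539, 0.0517]
tcp_rot: [-0.0, 0.999, 0.047, -0.0]
contact_force: [-2.4, 0.8, 6.8]
gripper_width: 0.0003
gripper_force: 3.6
case now [ 0.0003 -0.0467] tip 0.0887 w 0.0003225626805815704 F [-2.4  0.8  6.8]
travel [-0.0003 -0.0017 -0.1113] turn [-0.     0.001  0.002]
8673 [-0.003613    0.08678777] 0.08704339390386093
```

Short flap is flat (slope ≈0, top at 0.087). Now to the outside of the long flap.

```bash
python3 -m creep '[{"turn":[0,0,0],"travel":[0,0,-0.03],"claw":0},{"turn":[0,0,0],"travel":[0,0,-0.08],"claw":0},{"turn":[0,0,0],"travel":[0,0,-0.13],"claw":0},{"turn":[0,0,0],"travel":[0,-0.02,-0.16],"claw":0},{"turn":[0,0,0],"travel":[0,-0.06,-0.16],"claw":0},{"turn":[0,0,0],"travel":[0,-0.11,-0.16],"claw":0},{"turn":[0,0,0],"travel":[0,-0.16,-0.16],"claw":0},{"turn":[0,0,0],"travel":[0,-0.21,-0.16],"claw":0},{"turn":[0,0,0],"travel":[0,-0.26,-0.16],"claw":0},{"turn":[0,0,0],"travel":[0,-0.30,-0.16],"claw":0},{"turn":[0,0,0],"travel":[0,-0.325,-0.16],"claw":0},{"turn":[0,0,0],"travel":[0,-0.325,-0.16],"claw":0},{"turn":[0,0,0],"travel":[0,-0.325,-0.12],"claw":0},{"turn":[0,0,0],"travel":[0,-0.325,-0.08],"claw":0},{"turn":[0,0,0],"travel":[0,-0.325,-0.057],"claw":0},{"turn":[0,0,0],"travel":[0,-0.325,-0.057],"claw":0},{"turn":[0,0,0],"travel":[0,-0.325,-0.057],"claw":0}]' 10
python3 -c "
from h import *
gc(0,.08,.15)"
```

```text
t: 30.85
eef_pos: [0.5725, 0.3767, 0.1085]
tcp_rot: [0.0, 0.999, 0.046, -0.0]
contact_force: [0.9, -0.3, 0.2]
gripper_width: 0.0006
gripper_force: 0.0
case now [0.0004 0.2774] tip 0.1455 w 0.0006169444105208106 F [ 0.9 -0.3  0.2]
travel [-0.0006  0.1974 -0.0044] turn [0.    0.    0.001]
```

```bash
python3 -m creep '[{"turn":[0,0,0],"travel":[0,0.02,0],"claw":0},{"turn":[0,0,0],"travel":[0,0.035,0],"claw":0},{"turn":[0,0,0],"travel":[0,0.047,-0.003],"claw":0},{"turn":[0,0,0],"travel":[0,0.059,-0.006],"claw":0},{"turn":[0,0,0],"travel":[0,0.071,-0.009],"claw":0},{"turn":[0,0,0],"travel":[0,0.083,-0.011],"claw":0},{"turn":[0,0,0],"travel":[0,0.095,-0.011],"claw":0},{"turn":[0,0,0],"travel":[0,0.107,-0.011],"claw":0},{"turn":[0,0,0],"travel":[0,0.119,-0.011],"claw":0},{"turn":[0,0,0],"travel":[0,0.131,-0.011],"claw":0},{"turn":[0,0,0],"travel":[0,0.143,-0.011],"claw":0},{"turn":[0,0,0],"travel":[0,0.155,-0.011],"claw":0},{"turn":[0,0,0],"travel":[0,0.167,-0.011],"claw":0},{"turn":[0,0,0],"travel":[0,0.179,-0.011],"claw":0},{"turn":[0,0,0],"travel":[0,0.191,-0.011],"claw":0},{"turn":[0,0,0],"travel":[0,0.203,-0.011],"claw":0},{"turn":[0,0,0],"travel":[0,0.215,-0.011],"claw":0},{"turn":[0,0,0],"travel":[0,0.228,-0.011],"claw":0},{"turn":[0,0,0],"travel":[0,0.228,-0.011],"claw":0}]' 10
python3 -c "
from h import *
gc(0,.035,.094)
p,d,i=cam('wrist'); c=cloud(d,i); q=c.copy(); q[...,:2]=(c[...,:2]-[.5976,.1004])@M.T
m=(abs(q[...,0]-.035)<.012)&(q[...,1]>-.1)&(q[...,1]<.12)&(q[...,2]>.092)&(q[...,2]<.2); print(m.sum(),np.polyfit(q[m][:,1],q[m][:,2],1),q[m].min(0),q[m].max(0))"
```

```text
t: 32.75
eef_pos: [0.5936, 0.1487, 0.1192]
tcp_rot: [0.0, 0.999, 0.046, -0.0]
contact_force: [-1.1, -0.7, 0.4]
gripper_width: 0.0005
gripper_force: 0.0
case now [0.0004 0.0485] tip 0.1562 w 0.0005342791602139334 F [-1.1 -0.7  0.4]
travel [-0.0004  0.0135  0.0622] turn [0.001 0.    0.   ]
9062 [-0.80662369  0.18767075] [0.0230012  0.01452519 0.09219142] [0.04699985 0.11796849 0.17549702]
```

```bash
python3 -m creep '[{"turn":[0,0,0],"travel":[0,0.008,0.01],"claw":0},{"turn":[0,0,0],"travel":[0,0.015,0.02],"claw":0},{"turn":[0,0,0],"travel":[0,0.018,0.03],"claw":0},{"turn":[0,0,0],"travel":[0,0.018,0.039],"claw":0},{"turn":[0,0,0],"travel":[0,0.018,0.047],"claw":0},{"turn":[0,0,0],"travel":[0,0.018,0.053],"claw":0},{"turn":[0,0,0],"travel":[0,0.018,0.058],"claw":0},{"turn":[0,0,0],"travel":[0,0.018,0.061],"claw":0},{"turn":[0,0,0],"travel":[0,0.018,0.062],"claw":0},{"turn":[0,0,0],"travel":[0,0.018,0.062],"claw":0}]' 10
python3 -c "
from h import *
gc(-.085,.085,.11,.092+np.pi/2)
p,d,i=cam('wrist'); c=cloud(d,i); q=c.copy(); q[...,:2]=(c[...,:2]-[.5976,.1004])@M.T
m=(abs(q[...,0]-.035)<.012)&(q[...,1]>-.01)&(q[...,1]<.11)&(q[...,2]>.075)&(q[...,2]<.2); print(m.sum(),np.polyfit(q[m][:,1],q[m][:,2],1),np.median(q[m][:,2]))"
```

```text
t: 33.8
eef_pos: [0.5949, 0.1328, 0.0578]
tcp_rot: [-0.0, 0.999, 0.047, -0.0]
contact_force: [-1.7, -0.4, 5.6]
gripper_width: 0.0007
gripper_force: 2.7
case now [0.0003 0.0325] tip 0.0948 w 0.0006516579008713529 F [-1.7 -0.4  5.6]
travel [-0.0852 -0.0526 -0.0152] turn [-0.     0.    -1.569]
43505 [-0.32078495  0.17574087] 0.18928255480972536
```

```bash
python3 -m creep '[{"turn":[0,0,0],"travel":[0,0,-0.03],"claw":0},{"turn":[0,0,0],"travel":[0,0,-0.07],"claw":0.02},{"turn":[0,0,-0.14],"travel":[-0.01,-0.005,-0.11],"claw":0.05},{"turn":[0,0,-1.57],"travel":[-0.085,-0.0525,-0.11],"claw":0.05},{"turn":[0,0,-1.57],"travel":[-0.085,-0.0525,-0.11],"claw":0.05},{"turn":[0,0,-1.57],"travel":[-0.085,-0.0525,-0.11],"claw":0.05},{"turn":[0,0,-1.57],"travel":[-0.085,-0.0525,-0.11],"claw":0.05},{"turn":[0,0,-1.57],"travel":[-0.085,-0.0525,-0.11],"claw":0.05},{"turn":[0,0,-1.57],"travel":[-0.085,-0.0525,-0.11],"claw":0.05},{"turn":[0,0,-1.57],"travel":[-0.085,-0.0525,-0.11],"claw":0.05},{"turn":[0,0,-1.57],"travel":[-0.085,-0.0525,-0.11],"claw":0.05},{"turn":[0,0,-1.57],"travel":[-0.085,-0.0525,-0.11],"claw":0.05},{"turn":[0,0,-1.57],"travel":[-0.085,-0.0525,-0.11],"claw":0.05},{"turn":[0,0,-1.57],"travel":[-0.085,-0.0525,-0.11],"claw":0.05},{"turn":[0,0,-1.57],"travel":[-0.085,-0.0525,-0.11],"claw":0.05}]' 8
python3 -c "
from h import *
gc(-.085,.085,.112,.092+np.pi/2)
p,d,i=cam('scene'); c=cloud(d,i); q=c.copy(); q[...,:2]=(c[...,:2]-[.5976,.1004])@M.T; cv2.imwrite('pics/s9.png',cv2.resize(p[120:270,200:400],None,fx=3,fy=3))
for a,b in((0,.11),(-.11,-.02)):
  m=(abs(q[...,0])<.055)&(q[...,1]>a)&(q[...,1]<b)&(q[...,2]>.06)&(q[...,2]<.15); print(m.sum(),np.polyfit(q[m][:,1],q[m][:,2],1),np.median(q[m][:,2]))
p,d,i=cam('wrist'); c=cloud(d,i); q=c.copy(); q[...,:2]=(c[...,:2]-[.5976,.1004])@M.T
k=(q[...,2]>.125)&(q[...,2]<.142)&(abs(q[...,0]+.085)<.025)&(abs(q[...,1]-.085)<.025); print('knob',k.sum(),q[k].mean(0))"
```

```text
t: 35.35
eef_pos: [0.5056, 0.1771, 0.1673]
tcp_rot: [0.0, 0.674, 0.738, 0.0]
contact_force: [0.4, -0.2, -0.6]
gripper_width: 0.0503
gripper_force: 0.0
case now [-0.0846  0.0849] tip 0.2043 w 0.050255530161565046 F [ 0.4 -0.2 -0.6]
travel [ 0.0001 -0.0004  0.0923] turn [ 0.    -0.    -0.001]
1078 [7.23326471e-05 9.22558317e-02] 0.09231155590014822
1077 [-0.00164345  0.08623924] 0.08637149465025074
knob 864 [-0.08517021  0.08801674  0.13493185]
```

View pics/s9.png

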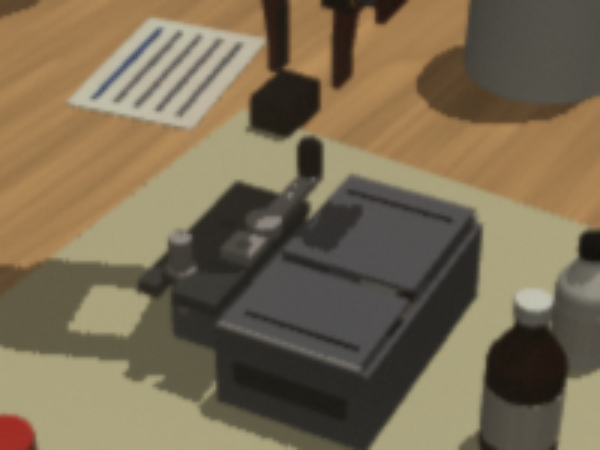

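Both flaps are flat (tops 0.092 and 0.086, slopes ≈0), the pin stands in the notch at (180,250), and the knob is at (310,155). Grip the knob and swing it back.

```bash
python3 -m creep '[{"turn":[0,0,0],"travel":[0,0,0.03],"claw":0.05},{"turn":[0,0,0],"travel":[0,0,0.06],"claw":0.05},{"turn":[0,0,0],"travel":[0,0,0.08],"claw":0.05},{"turn":[0,0,0],"travel":[0,0,0.091],"claw":0.05},{"turn":[0,0,0],"travel":[0,0,0.091],"claw":0.03},{"turn":[0,0,0],"travel":[0,0,0.091],"claw":0.015},{"turn":[0,0,0],"travel":[0,0,0.091],"claw":0.015},{"turn":[0,0,0],"travel":[0,0,0.091],"claw":0.015},{"turn":[0,0,0],"travel":[0,0,0.091],"claw":0.015},{"turn":[0,0,0],"travel":[0,0,0.091],"claw":0.015}]' 8
```

```text
t: 36.45
eef_pos: [0.5062, 0.1773, 0.0772]
tcp_rot: [0.0, 0.674, 0.739, 0.001]
contact_force: [-0.7, 0.7, 6.3]
gripper_width: 0.0213
gripper_force: 8.0
```

```bash
python3 -m creep '[{"turn":[0,0,0.108],"travel":[-0.0005,0.0092,0],"claw":0.015},{"turn":[0,0,0.216],"travel":[-0.002,0.0183,0],"claw":0.015},{"turn":[0,0,0.325],"travel":[-0.0044,0.0271,0],"claw":0.015},{"turn":[0,0,0.433],"travel":[-0.0078,0.0357,0],"claw":0.015},{"turn":[0,0,0.541],"travel":[-0.0121,0.0438,0],"claw":0.015},{"turn":[0,0,0.649],"travel":[-0.0173,0.0514,0],"claw":0.015},{"turn":[0,0,0.757],"travel":[-0.0232,0.0584,0],"claw":0.015},{"turn":[0,0,0.866],"travel":[-0.0299,0.0647,0],"claw":0.015},{"turn":[0,0,0.974],"travel":[-0.0372,0.0703,0],"claw":0.015},{"turn":[0,0,1.082],"travel":[-0.0451,0.0751,0],"claw":0.015},{"turn":[0,0,1.19],"travel":[-0.0534,0.0789,0],"claw":0.015},{"turn":[0,0,1.299],"travel":[-0.0621,0.0819,0],"claw":0.015},{"turn":[0,0,1.407],"travel":[-0.0711,0.0839,0],"claw":0.015},{"turn":[0,0,1.515],"travel":[-0.0803,0.0849,0],"claw":0.015},{"turn":[0,0,1.571],"travel":[-0.086,0.085,0],"claw":0.015},{"turn":[0,0,1.571],"travel":[-0.086,0.085,0],"claw":0.015},{"turn":[0,0,1.571],"travel":[-0.086,0.085,0],"claw":0.015}]' 8
python3 -c "
from h import *
gc(0,0,.2)"
```

```text
t: 38.15
eef_pos: [0.598, 0.1005, 0.077]
tcp_rot: [-0.001, 0.999, 0.046, 0.0]
contact_force: [-2.5, 5.2, 6.1]
gripper_width: 0.0214
gripper_force: 8.0
case now [0.0004 0.0001] tip 0.114 w 0.021435510120153187 F [-2.5  5.2  6.1]
travel [-0.0004 -0.0001 -0.086 ] turn [-0.002 -0.    -0.   ]
```

Closed stop reached. Release, rise clear, and check.

```bash
python3 -m creep '[{"turn":[0,0,0],"travel":[0,0,0],"claw":0.03},{"turn":[0,0,0],"travel":[0,0,0],"claw":0.05},{"turn":[0,0,0],"travel":[0,0,0],"claw":0.05},{"turn":[0,0,0],"travel":[0,0,-0.02],"claw":0.05},{"turn":[0,0,0],"travel":[0,0,-0.06],"claw":0.05},{"turn":[0,0,0],"travel":[-0.02,0,-0.1],"claw":0.05},{"turn":[0,0,0],"travel":[-0.05,0,-0.14],"claw":0.05},{"turn":[0,0,0],"travel":[-0.06,0,-0.16],"claw":0.05},{"turn":[0,0,0],"travel":[-0.06,0,-0.16],"claw":0.05},{"turn":[0,0,0],"travel":[-0.06,0,-0.16],"claw":0.05},{"turn":[0,0,0],"travel":[-0.06,0,-0.16],"claw":0.05}]' 8
python3 -c "
from h import *
p,d,i=cam('wrist'); c=cloud(d,i); q=c.copy(); q[...,:2]=(c[...,:2]-[.5976,.1004])@M.T; cv2.imwrite('pics/end.png',p)
k=(q[...,2]>.125)&(q[...,2]<.142)&(abs(q[...,0])<.03)&(abs(q[...,1])<.03); print('knob',k.sum(),q[k].mean(0))
k=(q[...,2]>.117)&(q[...,2]<.133)&(abs(q[...,0]+.12)<.02)&(abs(q[...,1]+.075)<.02); print('pin',k.sum(),q[k].mean(0))
for a,b in((.015,.1),(-.1,-.025)):
  m=(abs(q[...,0])<.055)&(q[...,1]>a)&(q[...,1]<b)&(q[...,2]>.06)&(q[...,2]<.15); print(m.sum(),np.polyfit(q[m][:,1],q[m][:,2],1),np.median(q[m][:,2]))"
```

```text
t: 39.25
eef_pos: [0.5382, 0.0935, 0.2346]
tcp_rot: [0.0, 0.999, 0.046, -0.001]
contact_force: [0.4, 0.8, -1.4]
gripper_width: 0.0506
gripper_force: 0.0
knob 585 [0.00023273 0.00040035 0.13567585]
pin 340 [-0.11806776 -0.07643173  0.12489891]
11823 [0.00220113 0.0929924 ] 0.09310655726091788
10054 [-0.00268606  0.08690986] 0.087072633444227
```

View pics/end.png

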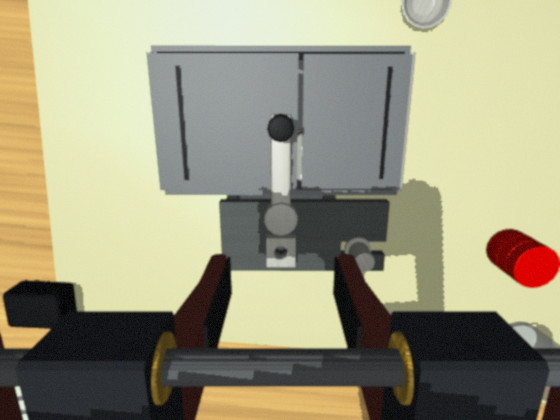

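The end view shows both flaps flat, the handle across them with its knob at (281,128), and the pin in the notch at (360,255). The robot is clear of everything, so I'm handing in.

```bash
python3 -c "
from workcell import *
print(close_job())"
```

```text
the job is handed in; nothing more can be done
None
```

I packed the case and handed the job in at about 39 s: pin parked in the notch, both jars upright inside, both flaps flat, latch back at its closed stop; `close_job()` returned no verdict, so the judged result is unknown.

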